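# Pack the cured fossil cast and shut its case

## Task

The resin fossil block on the wooden board has cured: lift the steel spacer plate off it and lay it squarely on top of the pile of spacer plates on the grey mat, then lay the block flat in the empty bay of the specimen case. Finally lower the case's lid gently until it is fully shut, never letting it slam. Set the plate and the block down rather than dropping them, and leave everything else on the bench where it is.

Things in the scene. Friction and masses are not known exactly. Their poses are not given: they have to be found in the camera images.
- case: Grey specimen case, fixed: open box 150 (x) x 215 (y) x 45 mm high, walls and floor 5 mm. Origin: centre of underside. Its y runs along the hinge; -x faces the robot (turned up to 0.3 rad). A full-height middle wall makes two bays, 140 x 100 mm inside: the empty one on its +y side (centre 52.5 mm from the origin); the -y one holds the round cast.
- lid (a joint): Lid hinge, rad: 0 = shut flat on the walls, about 1.57 = upright, 1.9 = fully open; starts at 1.5 to 1.8. The axis runs along the case's y. The lid is a 150 x 215 x 8 mm panel, 0.25 kg. Hinge friction (0.10 N m) holds it only when steeper than about 1.1 rad; below that it falls shut if not held.
- lid_hinge (a point): Middle of the hinge line: on the case's far (+x) long wall, 75 mm in +x from the case's origin and 45.5 mm above its underside. Turns with the lid.
- lid_bar (a point): Centre of the lid's grip: a round steel bar 14 mm thick, 30 mm long, parallel to the hinge, on a 20 mm wide neck at the middle of the lid's free edge. 178 mm from the hinge (28 mm past the edge), 4 mm outside the lid's inner face. Lid shut: 103 mm in -x of the case's origin, 49.5 mm above the bench. Pinched by its two flat ends it can turn between the fingers as the lid swings.
- board: Wooden curing board 130 (x) x 80 (y) x 15 mm high, fixed, carrying the stack. Origin: centre of its underside.
- cast: Resin-cast fossil, a rectangular tan block 64 (x) x 40 (y) x 30 mm high, about 0.1 kg, loose, lying on the wooden board beneath the spacer plate, long sides roughly along the board's. Origin: centre of its underside.
- plate: Spacer plate lying on top of the fossil block: loose bare steel, 110 (x) x 60 (y) x 8 mm thick, about 0.4 kg, overhanging the block on all sides. Origin: centre of its underside.
- mat: Grey rubber mat 130 x 80 x 10 mm high, fixed, under the pile of spacer plates, on the other side of the case from the stack. Origin: centre of its underside.
- pile_top: Upper of the two spacer plates already in the pile, same size as the one on the stack, loose. Origin: centre of its underside (18 mm above the bench); its top is 26 mm above the bench. x along its long side.
- pile_low: Lower plate of the pile, same size, loose, on the mat. Origin: centre of its underside.
- puck: Bystander: round resin cast, 56 mm across, 26 mm high, loose, in the case's -y bay. Origin: centre of its underside.
- dish: Bystander: closed round culture dish, 79 mm across, 15 mm high, loose on the bench. Origin: centre of its underside.
- beaker: Bystander: small glass beaker, about 54 mm across, 62 mm high, loose. Origin: centre of its underside.
- jar: Bystander: amber glass jar with white cap, 60 mm across, 85 mm high, loose. Origin: centre of its underside.
- bottle: Bystander: white plastic bottle, 64 mm across, 180 mm high, loose, behind the case. Origin: centre of its underside.
- brush: Bystander: brush 170 mm long lying on the bench, loose. Origin: underside, x along its length.
- tweezers: Bystander: steel tweezers 110 mm long lying on the bench, loose. Origin: near the middle, x along its length.
There are look-alikes about, which are no part of the job. What is shaped like the plate but blue or green is not meant. What is shaped like the pile_top but turquoise is not meant.

How it is judged (in metres and radians):
On the way, in this order (a step that is already met when the one before it is completed fails the run):
1. the spacer plate lies squarely on the pile, released (horizontal distance between plate and pile_top below 0.018 m and angle between the x axis of plate and the x axis of pile_top, either way round below 0.22 rad and z of plate in the frame of pile_top between 0.005 and 0.011 m and angle between plate's own z axis and vertical below 0.06 rad and linear speed of plate below 0.03 m/s and contact force between the fingers and plate below 0.1 N), for 0.2 s.
2. the block lies flat in the empty bay, released (x of cast in the frame of case between -0.06 and 0.06 m and y of cast in the frame of case between 0.01 and 0.095 m and z of cast in the frame of case between 0 and 0.01 m and angle between cast's own z axis and vertical below 0.08 rad and linear speed of cast below 0.03 m/s and contact force between the fingers and cast below 0.1 N), for 0.2 s.
At the end, for the whole second after the job is handed in: The spacer plate lies on the pile's upper plate, within 18 mm of its centre and 0.22 rad (12 degrees) of its long direction, flat and at rest; the block lies flat on the floor of the case's empty (+y) bay at rest; the lid is shut (under 0.03 rad) and at rest (horizontal distance between plate and pile_top below 0.018 m and angle between the x axis of plate and the x axis of pile_top, either way round below 0.22 rad and z of plate in the frame of pile_top between 0.005 and 0.011 m and angle between plate's own z axis and vertical below 0.06 rad and linear speed of each of plate, cast below 0.03 m/s and x of cast in the frame of case between -0.06 and 0.06 m and y of cast in the frame of case between 0.01 and 0.095 m and z of cast in the frame of case between 0 and 0.01 m and angle between cast's own z axis and vertical below 0.08 rad and value of joint lid below 0.03 rad and velocity of joint lid between -0.05 and 0.05 rad/s); the robot touches nothing.
It fails at once if the lid slams: it closes faster than 2 rad/s (velocity of joint lid below -2 rad/s).
It fails at once if the plate or the block is dropped: unheld and faster than 0.7 m/s (a fall of some 25 mm) ((linear speed of plate above 0.7 m/s and contact force between the fingers and plate below 0.05 N) or (linear speed of cast above 0.7 m/s and contact force between the fingers and cast below 0.05 N)).
It fails at once if a plate of the pile is pushed more than 25 mm away (distance of any of pile_low, pile_top from where it was at the start of the episode above 0.025 m).
It fails at once if the round cast is shifted more than 40 mm or tipped (distance of puck from where it was at the start of the episode above 0.04 m or angle between puck's own z axis and vertical above 0.5 rad).
It fails at once if a bystander on the bench is moved more than 40 mm (distance of any of dish, beaker, jar, bottle, brush, tweezers from where it was at the start of the episode above 0.04 m).
It also fails if it takes over 72 s, if anything falls off the work surface, if the arm or the gripper's body presses on something with over 40 N, if the wrist force passes 120 N, or if a joint passes its speed limit or range.

## Robot

A 7-joint arm with a two-finger parallel gripper is mounted at the origin on the work surface. World frame = base frame: x ahead of the robot, y to its left, z up, the work surface at z = 0. Lengths are in mm, angles in rad, forces in N, time in s.
With the tool pointing down it reaches from about 400 to 900 mm from the base axis. Payload 5.5 kg.
Tool frame: the origin (TCP) lies midway between the tips of the shut fingers; the grasp point (between the pads) lies 19 mm behind it; z points along the fingers, y is the direction in which the jaws open and shut (so a half turn about z gives the same grasp; the last joint's range is limited). The gripper opens to 92 mm and grips with 3 to 60 N. Pads are 19 mm wide; open, the fingers measure 130 mm over their backs; the gripper's body (75 mm by 190 mm) begins 47 mm behind the grasp point.
Start: joints at [-0.97, 0.501, -0.427, 1.55, 0.221, 1.138, -0.21], TCP at [215.38, 613.28, 199.929] pointing down, gripper open.
Joint ranges: [-2.88, 2.88], [-0.31, 2.03], [-1.54, 1.56], [0.2, 2.42], [-1.41, 4.55], [0.19, 2.02], [-2.57, 2.57]. Speed limits (rad/s): [2.57, 2.57, 3.14, 3.14, 3.14, 3.14, 3.14].

## Interface

Orientations are given as a rotation vector (axis times angle).
In Python, from cell import sensors, viewer, hand_in gives the robot as it stands.
- The arm moves only by the tool arm_command, never from a script. Its argument "motion" is a list of rows, each an object with "linear": the shift along the tool's x, y, z in units of 500 mm (1.0 is 500 mm), a list of three; "delta_rot": the turn, a rotation vector about the tool's x, y, z in units of pi/2 rad (1.0 is pi/2 rad), a list of three; "claw": the gripper command: -1 is shut, 1 is fully open, values between are in proportion. In form: [{"linear": [x, y, z], "delta_rot": [ax, ay, az], "claw": claw}, ...]. A call has 1 to 12 rows; each row is the pose to reach, as a shift and turn from the pose commanded when the call began, along the tool's axes at that moment; what a row does not reach only later rows make up. A row lasts 1/8 s, in which the tool goes at most 62.5 mm and 10.7 degrees, less where a joint would pass 70% of its speed; a pose out of reach is approached as far as the arm can. A call with a number of a shift or a turn outside -1 to 1 is refused whole. A call with a gripper value outside its range is refused whole. The fingers move at their own pace and stop on an object; "squeeze" is the grip in N (left out, the last holds). Time passes only in rows, so rows that repeat a pose let the fingers close. It gives the time, the measured TCP pose, the force and the opening at its end, in the units of the state.
- sensors.get_obs(): the state, without advancing time (a new reading comes with each control period).
- viewer.get_image(name): name is "scene" or "side" or "wrist"; returns a dict with "pixels" (480x640x3 uint8, blue, green, red), "depth" (480x640 float32, mm along the optical axis (not along the pixel's ray), 0 where there is no reading), "fov_y" (degrees; the focal length in pixels is half the picture's height over the tangent of half this angle, whatever the lens; pixels are square), "cx", "cy" (the principal point, pixels), "R" (3x3) and "t" (3): a world point X has camera coordinates R X + t. Camera axes: x right, y down, z forward; pixel columns grow to the right and rows downward; lengths in mm; the calibration is good to about 2 mm. A picture is of the moment at which its call begins.
- hand_in(): hands the job in, once; it reports no verdict.
The state is a dict: "time": time; "joint_pos": joint angles; "joint_velocities": joint speeds; "effort": joint torques, N m; "eef_pos": TCP position; "orientation": TCP orientation; "ft_force": force on the tool from outside, world axes, zero at the start; "moment": the same for the moment, N m; "width": finger opening in mm.
Only numpy, scipy, OpenCV 4.12 (cv2) and the standard library are available. Lean on these libraries where they do the work, as an engineer would, in place of code of your own. Each camera call takes 0.05 s, during which the arm holds its last target.

## Working session

There is one attempt and no reset: what is moved stays moved. The work goes in short steps, Python scripts to look and compute and a tool call to move; the robot and the scene stay as the last step left them, time stands still between calls to the robot, and variables do not carry over. Pictures are saved under pics/ and viewed, and the job is handed in when it is done.

Besides the shell and the picture viewer there is one more tool, called after "Request:" as name(argument=value, ...), one argument or row to a line, values as JSON. arm_command: Moves the arm, as the interface text tells. Its arguments: {"type":"object","properties":{"motion":{"type":"array"},"squeeze":{"type":"number"}},"required":["motion"]}

```bash
ls; mkdir -p pics
cat > h.py <<'E'
import numpy as np, cv2
from cell import sensors, viewer, hand_in
from scipy.spatial.transform import Rotation as Rn
def grab(n,tag):
    d=viewer.get_image(n); cv2.imwrite(f'pics/{tag}.png',d['pixels'])
    np.savez(f'/tmp/{tag}.npz',**{k:np.asarray(v) for k,v in d.items()})
    return d
def load(tag): return dict(np.load(f'/tmp/{tag}.npz'))
def cloud(d):
    f=240/np.tan(np.radians(float(d['fov_y']))/2)
    v,u=np.mgrid[0:480,0:640]; z=d['depth'].astype(float)
    c=np.stack([(u-d['cx'])/f*z,(v-d['cy'])/f*z,z],-1)
    return (c-np.asarray(d['t']))@np.asarray(d['R'])
E
python3 - <<'E'
from h import *
for n in ['scene','side','wrist']:
    d=grab(n,n+'0'); print(n,d['fov_y'],d['cx'],d['cy'],np.round(-np.array(d['R']).T@d['t']),np.round(d['R'],2).tolist())
o=sensors.get_obs(); print(o)
E
```

```text
pics
scene 47.422172353066934 314.2839735234907 243.36121742387238 [1216.  794.  803.] [[-0.75, 0.67, -0.02], [0.4, 0.42, -0.81], [-0.53, -0.61, -0.58]]
side 45.11807110646116 316.87997010910505 239.02457906876884 [171. 935. 998.] [[-0.94, -0.35, 0.0], [-0.24, 0.63, -0.74], [0.25, -0.69, -0.68]]
wrist 70.95387155858026 318.428937902999 239.99134602927452 [153. 634. 384.] [[0.33, 0.94, -0.0], [0.92, -0.32, 0.24], [0.23, -0.08, -0.97]]
{'time': 0.15, 'joint_pos': array([-0.96978444,  0.50163978, -0.42680554,  1.55120817,  0.22081694,
        1.13830962, -0.2103038 ]), 'joint_velocities': array([ 0.00104884, -0.00410711, -0.00133392, -0.00294401, -0.00165609,
        0.00054496,  0.00086528]), 'effort': array([-7.46023870e-03, -5.67089832e+01, -5.82552373e+00, -2.79454440e+01,
       -6.86677778e-02,  2.64415692e-02,  8.49152616e-05]), 'eef_pos': array([215.28000774, 612.69426261, 199.11074037]), 'orientation': array([-5.28031412e-01, -3.09661130e+00,  2.33843204e-03]), 'ft_force': array([ 0.19963027, -1.02015388,  0.10823753]), 'moment': array([-0.02056101, -0.0078419 , -0.00842174]), 'width': 92.13091185138934}
```

View pics/scene0.png

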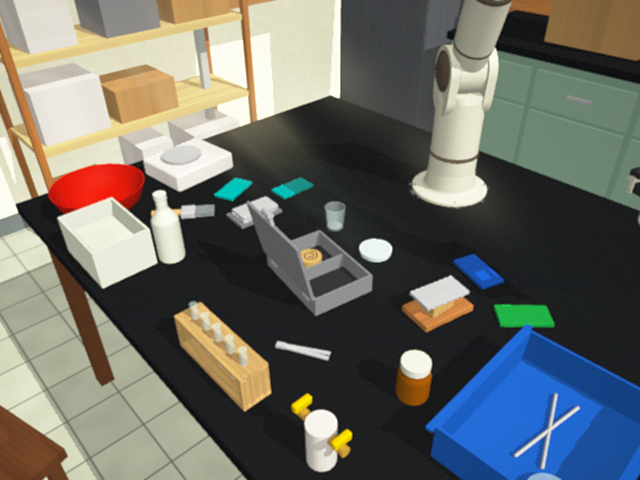

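View pics/side0.png

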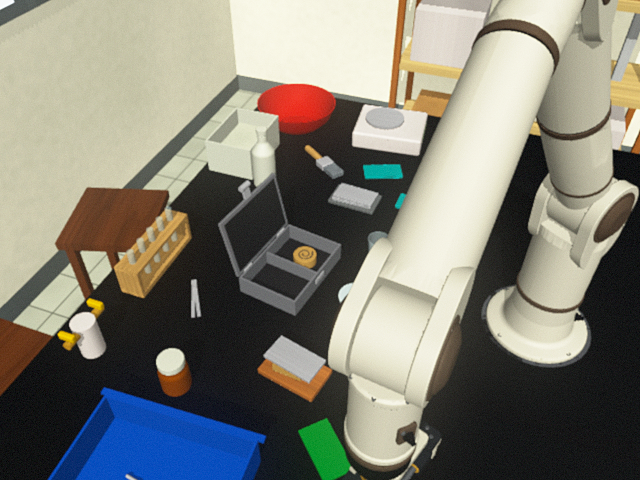

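View pics/wrist0.png

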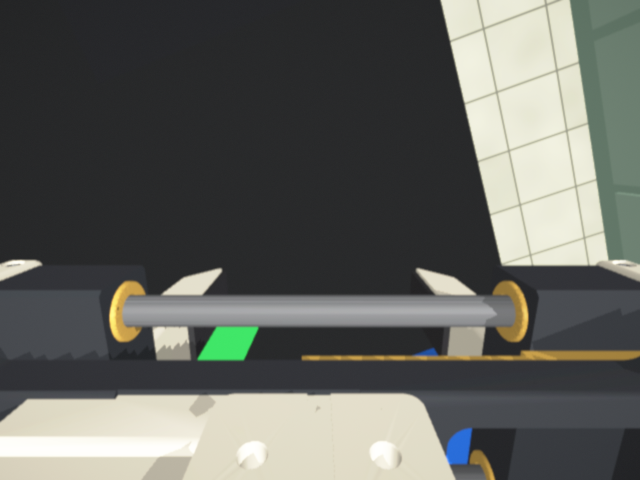

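The scene view shows the stack (plate on the tan block and board) at about (440,300), the case at (315,270) with its lid up on the left, and the pile at (255,212). The bystanders are a dish at (375,250), a beaker (335,215), a bottle (168,230), a jar (415,378), tweezers (303,350) and a brush (185,212). The side view shows the same layout. Next I measure poses.

```bash
cat >> h.py <<'E'
def rect(P):
    P=np.asarray(P,np.float32)
    (c,wh,a)=cv2.minAreaRect(P[:,:2].copy()); w,h=wh
    if w<h: w,h=h,w; a+=90
    a=(a+90)%180-90
    return np.round(c,1),round(w,1),round(h,1),round(np.radians(a),3),len(P)
def comp(d,W,zlo,zhi,x0,x1,y0,y1,minpix=40):
    m=(d['depth']>0)&(W[...,2]>zlo)&(W[...,2]<zhi)&(W[...,0]>x0)&(W[...,0]<x1)&(W[...,1]>y0)&(W[...,1]<y1)
    n,l,s,c=cv2.connectedComponentsWithStats(m.astype(np.uint8))
    for i in range(1,n):
        if s[i,4]>=minpix:
            P=W[l==i]; print(np.round(c[i]),rect(P),'z',np.round(np.percentile(P[:,2],[5,50,95]),1),'bgr',np.round(d['pixels'][l==i].mean(0)))
E
python3 - <<'E'
from h import *
for t in ['scene0','side0']:
    d=load(t);W=cloud(d)
    for z0,z1 in [(46,60),(20,32),(8,20),(40,50),(75,95)]:
        print(t,z0,z1); comp(d,W,z0,z1,250,1000,-500,650)
E
```

```text
scene0 46 60
[131. 202.] (array([ 751.6, -478.6]), 63.2, 11.5, np.float64(0.407), 53) z [47.5 52.9 58.6] bgr [ 24.  31. 145.]
[335. 210.] (array([385.9, -76.5]), 57.3, 50.6, np.float64(0.498), 173) z [46.5 53.6 59.3] bgr [144. 147. 136.]
[105. 222.] (array([ 839.4, -420.9]), 169.7, 84.3, np.float64(-0.838), 208) z [48.3 55.3 59.4] bgr [193. 210. 208.]
[113. 256.] (array([ 924.8, -324.9]), 243.6, 116.6, np.float64(-0.943), 406) z [46.9 53.1 59.1] bgr [202. 219. 217.]
[169. 244.] (array([ 776.7, -242.4]), 64.0, 36.7, np.float64(-0.477), 132) z [47.  52.2 58.8] bgr [200. 218. 217.]
[290. 276.] (array([643.9,  37. ]), 214.1, 9.8, np.float64(1.446), 152) z [46.8 52.7 59.1] bgr [95. 95. 95.]
[439. 293.] (array([448.1, 308. ]), 114.5, 64.0, np.float64(-0.23), 1098) z [48.3 51.9 54.2] bgr [211. 214. 214.]
[533. 372.] (array([571.8, 584.5]), 280.6, 143.4, np.float64(0.046), 831) z [46.8 53.  59.3] bgr [160.  79.  23.]
[414. 381.] (array([669.1, 422. ]), 59.3, 38.6, np.float64(-0.956), 257) z [47.3 54.3 59.5] bgr [  9.  78. 140.]
[253. 383.] (array([879.3, 239.6]), 61.6, 11.7, np.float64(-0.12
[... 12342 characters left out ...]
  10.]
side0 75 95
[240. 138.] (array([ 842. , -341.1]), 239.8, 217.8, np.float64(1.551), 800) z [75.8 85.1 93.9] bgr [175. 197. 195.]
[285. 125.] (array([ 778.4, -450.9]), 163.7, 57.2, np.float64(0.869), 150) z [75.5 81.7 92.9] bgr [ 80.  94. 158.]
[257. 238.] (array([643. ,  37.9]), 217.4, 13.3, np.float64(1.387), 480) z [75.9 85.2 94. ] bgr [42. 42. 42.]
[150. 244.] (array([878.8, 133.7]), 226.5, 64.6, np.float64(1.564), 1315) z [75.4 77.9 89.5] bgr [ 86. 149. 186.]
[ 82. 325.] (array([867.8, 406.5]), 104.6, 51.8, np.float64(-1.395), 684) z [77.4 87.8 92.5] bgr [152. 190. 206.]
[170. 361.] (array([659. , 417.2]), 53.0, 51.7, np.float64(-1.298), 564) z [78.4 83.5 86.7] bgr [199. 221. 219.]
```

The first pass puts the plate near (448,308), yaw about -0.24; the case rim near (563,50), yaw about -0.167; and the pile near (502,-267). I still need tighter numbers for the pile, the plate and the lid.

Run:
```python
from h import *
for t in ['side0','scene0']:
    d=load(t);W=cloud(d)
    print(t); comp(d,W,23,30,430,580,-330,-210); comp(d,W,49.5,57,370,530,250,370)
    # top-colour pile mask
    roi=(abs(W[...,0]-502)<90)&(abs(W[...,1]+267)<60)
    v=d['pixels'].max(2)
    m=(roi&(v>170)&(W[...,2]>15)); P=W[m]; print('bright',rect(P),np.round(np.median(P[:,2]),1))
    # case rim only
    yaw=-0.167; e=np.array([np.cos(yaw),np.sin(yaw)]); n=np.array([-np.sin(yaw),np.cos(yaw)])
    q=(W[...,:2]-[563,49.5]); cx=q@e; cy=q@n
    m=(abs(cx)<85)&(abs(cy)<115)&(W[...,2]>41.5)&(W[...,2]<47)&(d['depth']>0)
    for nm,mm,a in [('-x wall',m&(cx<-60)&(abs(cy)<90),cx),('+y',m&(cy>98)&(abs(cx)<50),cy),('-y',m&(cy<-98)&(abs(cx)<50),cy),('mid',m&(abs(cy)<12)&(abs(cx)<50),cy)]:
        if mm.sum()>3: print(nm,mm.sum(),np.round(np.percentile(a[mm],[5,50,95]),1), 'z',np.round(np.median(W[mm][:,2]),1))
    # line fits for yaw
    mm=m&(cx<-60)&(abs(cy)<90)
    if mm.sum()>10: print('yaw corr',np.polyfit(cy[mm],cx[mm],1))
    mm=m&(cy>98)&(abs(cx)<50); print('yaw corr y',np.polyfit(cx[mm],cy[mm],1) if mm.sum()>5 else None)
    # lid plane
    m=(cx>60)&(cx<150)&(abs(cy)<95)&(W[...,2]>65)&(W[...,2]<185)
    p=np.polyfit(W[m][:,2],cx[m],1); print('lid cx vs z',p,m.sum(),'theta',np.pi/2+np.arctan(p[0]))
    m=(cx>60)&(cx<180)&(abs(cy)<25)&(W[...,2]>205)&(W[...,2]<260); P=W[m]
    print('bar',m.sum(),np.round(P.mean(0),1),np.round([P.min(0),P.max(0)]),np.round([np.percentile(cx[m],[5,95]),np.percentile(cy[m],[5,50,95])],1) if 0 else np.round(np.percentile(cy[m],[5,50,95]),1))
```

```text
side0
[355. 194.] (array([ 501.9, -267.1]), 111.3, 65.0, np.float64(-0.092), 413) z [23.3 25.  28.1] bgr [182. 183. 183.]
[294. 359.] (array([447.6, 309.6]), 111.0, 62.2, np.float64(-0.242), 1285) z [49.9 52.  54.9] bgr [180. 182. 183.]
bright (array([ 501.3, -267.6]), 111.5, 69.1, np.float64(-0.015), 591) 24.1
-x wall 127 [-78.5 -75.5 -72.5] z 43.9
+y 74 [103.  106.3 109.8] z 43.9
-y 66 [-106.7 -103.7  -99.6] z 43.4
yaw corr [-3.41122069e-03 -7.54413132e+01]
yaw corr y [-1.67009008e-02  1.06414367e+02]
lid cx vs z [ 0.22436113 62.1860924 ] 2630 theta 1.7915025970893481
bar 103 [673.9  34.2 217.8] [[667.  16. 206.]
 [684.  50. 227.]] [-12.3   4.5  15.9]
scene0
[264. 203.] (array([ 475.2, -267.7]), 64.0, 56.8, np.float64(1.453), 187) z [23.4 25.1 27.8] bgr [209. 212. 212.]
[242. 211.] (array([ 544.2, -275. ]), 67.8, 39.4, np.float64(1.128), 133) z [23.4 25.2 28.1] bgr [206. 209. 209.]
[439. 292.] (array([448.4, 307.9]), 113.3, 64.1, np.float64(-0.239), 990) z [50.  52.1 54.3] bgr [214. 217. 217.]
bright (array([ 504.5, -268.5]), 114.8, 70.1, np.float64(-0.052), 416) 24.6
-x wall 129 [-77.9 -74.2 -71.5] z 43.9
+y 101 [101.  104.8 108.2] z 43.7
-y 38 [-109.  -104.8 -101. ] z 43.8
yaw corr [-6.14595807e-03 -7.44562111e+01]
yaw corr y [4.86743686e-03 1.04763209e+02]
lid cx vs z [ 0.22176439 70.28180107] 1212 theta 1.7890289410076716
bar 99 [678.3  33.9 219.7] [[670.  14. 205.]
 [685.  47. 226.]] [-14.5   5.9  15.3]
```

Run:
```python
from h import *
d=load('side0'); a=cv2.resize(d['pixels'][160:320,210:410],None,fx=4,fy=4); a=a[:600,:800]; cv2.imwrite('pics/sc.png',a)
o=sensors.get_obs(); print(Rn.from_rotvec(o['orientation']).as_matrix().round(3))
```

```text
[[-0.943  0.331 -0.001]
 [ 0.331  0.943 -0.001]
 [ 0.    -0.002 -1.   ]]
```

View pics/sc.png

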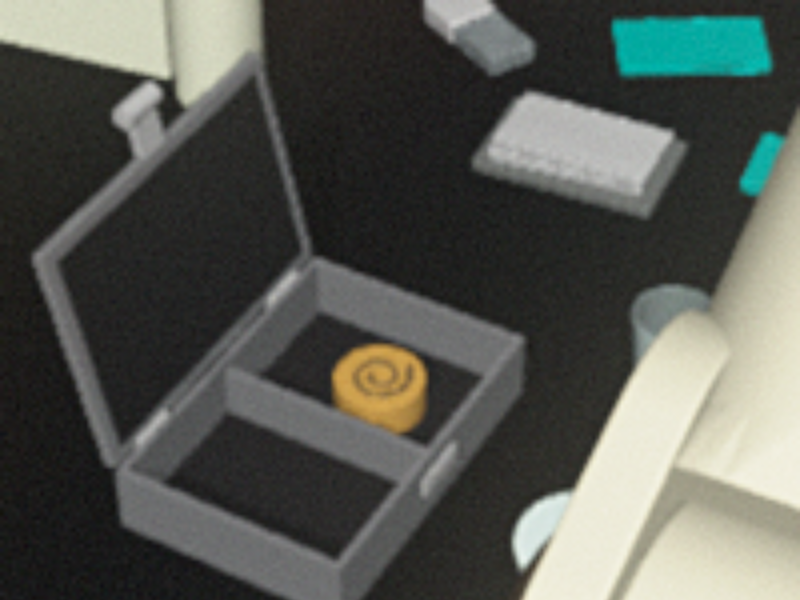

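```bash
cat >> h.py <<'E'
def cast(d,u,v,z):
    f=240/np.tan(np.radians(float(d['fov_y']))/2); R=np.asarray(d['R']);t=np.asarray(d['t'])
    r=R.T@np.array([(u-d['cx'])/f,(v-d['cy'])/f,1]); c=-R.T@t
    return c+r*(z-c[2])/r[2]
def to(*targets):
    o=sensors.get_obs(); R0=Rn.from_rotvec(o['orientation']); p=o['eef_pos']
    print('t',o['time'],'p',p.round(1),'F',o['ft_force'].round(1),'w',round(o['width'],1))
    for (x,y,z,yaw) in targets:
        Rt=Rn.from_matrix(Rn.from_euler('z',yaw).as_matrix()@np.diag([-1,1,-1.]))
        print((R0.inv().apply(np.array([x,y,z])-p)/500).round(4).tolist(),((R0.inv()*Rt).as_rotvec()/(np.pi/2)).round(4).tolist())
E
python3 - <<'E'
from h import *
d=load('side0')
c=[cast(d,210+u/4,160+v/4,26) for u,v in [(530,93),(677,128),(637,185),(488,148)]]
c=np.array(c)[:,:2]; print(c.round(1), c.mean(0).round(1)); 
for i in range(4): e=c[(i+1)%4]-c[i]; print(np.hypot(*e).round(1), np.degrees(np.arctan2(e[1],e[0])).round(1))
to((448,309,120,-.24),(448,309,80,-.24))
E
```

```text
[[ 548.9 -299.7]
 [ 442.4 -297.6]
 [ 450.4 -229. ]
 [ 556.  -231.4]] [ 499.4 -264.4]
106.6 178.9
69.1 83.3
105.6 -1.3
68.7 -95.9
t 0.15 p [215.3 612.7 199.1] F [ 0.2 -1.   0.1] w 92.1
[-0.6404, -0.4186, 0.1588] [-0.001, -0.0001, -0.0623]
[-0.6404, -0.4185, 0.2388] [-0.001, -0.0001, -0.0623]
```

Request:
arm_command(
  motion=[
    {"linear":[-0.11,-0.07,0.02],"delta_rot":[0,0,-0.01],"claw":1},
    {"linear":[-0.22,-0.14,0.05],"delta_rot":[0,0,-0.02],"claw":1},
    {"linear":[-0.32,-0.21,0.08],"delta_rot":[0,0,-0.03],"claw":1},
    {"linear":[-0.42,-0.28,0.11],"delta_rot":[0,0,-0.04],"claw":1},
    {"linear":[-0.52,-0.34,0.13],"delta_rot":[0,0,-0.05],"claw":1},
    {"linear":[-0.6,-0.39,0.15],"delta_rot":[0,0,-0.06],"claw":1},
    {"linear":[-0.64,-0.418,0.159],"delta_rot":[-0.001,0,-0.062],"claw":1},
    {"linear":[-0.64,-0.418,0.159],"delta_rot":[-0.001,0,-0.062],"claw":1},
    {"linear":[-0.64,-0.418,0.159],"delta_rot":[-0.001,0,-0.062],"claw":1},
  ],
)

```text
time: 1.27
eef_pos: [447.2, 311.4, 120.5]
orientation: [-0.375, -3.119, -0.004]
ft_force: [-0.1, -0.2, -0.3]
width: 91.5
```

Run:
```python
from h import *
d=grab('wrist','w1'); grab('scene','s1')
to((448,309,60,-.24),(448,309,41,-.24))
# pile re-measure from side with arm possibly out of the way? 
d=grab('side','side1')
```

```text
t 1.375 p [447.  311.9 120.7] F [-0.1 -0.7  0.1] w 91.8
[-0.0034, -0.0055, 0.1214] [0.0016, -0.0002, 0.0015]
[-0.0034, -0.0056, 0.1594] [0.0016, -0.0002, 0.0015]
```

View pics/w1.png

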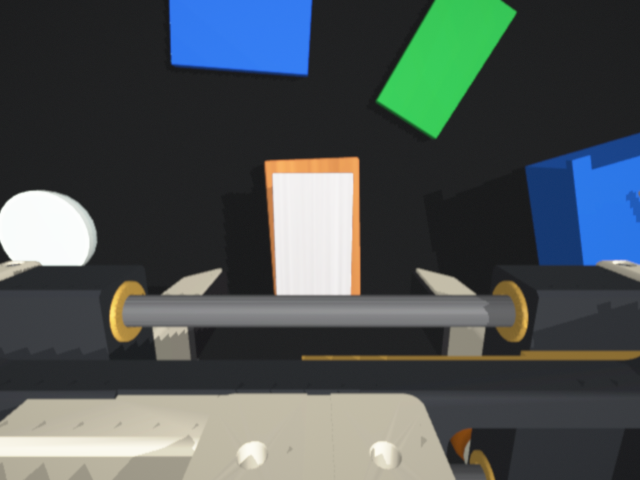

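View pics/s1.png

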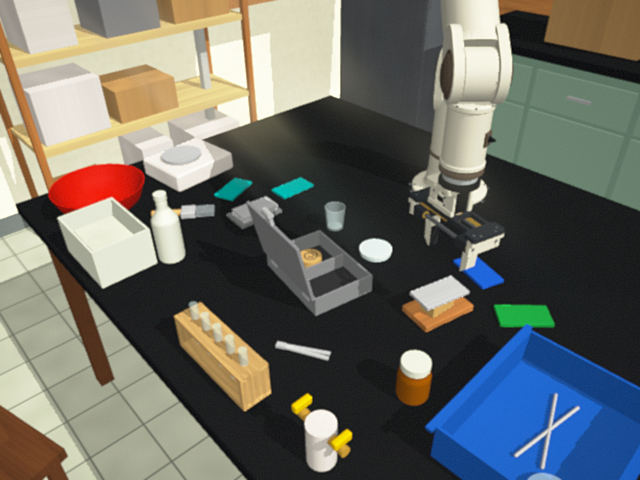

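The wrist view has the plate at columns 273–354, centred between the fingers at 220 and 417, and nearly aligned. I'll descend and grip.

Request:
arm_command(
  motion=[
    {"linear":[-0.003,-0.005,0.06],"delta_rot":[0.001,0,0.001],"claw":1},
    {"linear":[-0.003,-0.005,0.11],"delta_rot":[0.001,0,0.001],"claw":1},
    {"linear":[-0.003,-0.005,0.14],"delta_rot":[0.001,0,0.001],"claw":1},
    {"linear":[-0.003,-0.005,0.16],"delta_rot":[0.001,0,0.001],"claw":1},
    {"linear":[-0.003,-0.005,0.16],"delta_rot":[0.001,0,0.001],"claw":1},
    {"linear":[-0.003,-0.005,0.16],"delta_rot":[0.001,0,0.001],"claw":1},
  ],
  squeeze=40,
)

```text
time: 2.17
eef_pos: [449.4, 307.9, 41.1]
orientation: [0.379, 3.118, 0.001]
ft_force: [0.5, -0.5, -0.3]
width: 91.6
```

Request:
arm_command(
  motion=[
    {"linear":[0,0,0],"delta_rot":[0,0,0],"claw":-1},
    {"linear":[0,0,0],"delta_rot":[0,0,0],"claw":-1},
    {"linear":[0,0,0],"delta_rot":[0,0,0],"claw":-1},
    {"linear":[0,0,0],"delta_rot":[0,0,0],"claw":-1},
    {"linear":[0,0,0],"delta_rot":[0,0,0],"claw":-1},
  ],
  squeeze=40,
)

```text
time: 2.8
eef_pos: [448.9, 307.4, 40.4]
orientation: [0.379, 3.119, 0.0]
ft_force: [-0.2, -0.1, 0.0]
width: 46.3
```

Run:
```python
from h import *
for n in ['scene','side']: 
    d=grab(n,n+'2')
a=cv2.resize(load('scene2')['pixels'][200:350,380:540],None,fx=3.75,fy=3.75)
b=cv2.resize(load('side2')['pixels'][290:440,220:380],None,fx=3.75,fy=3.75)
cv2.imwrite('pics/c2.png',np.hstack([a,b])[:, :1200][::1, ::1] if 0 else cv2.resize(np.hstack([a,b]),(800,375)))
to((448,309,41,-.24))
```

```text
t 2.9 p [448.9 307.4  40.4] F [-0.1 -0.1 -0.5] w 38.5
[0.0025, 0.0027, -0.0012] [-0.0, -0.0, -0.0012]
```

View pics/c2.png

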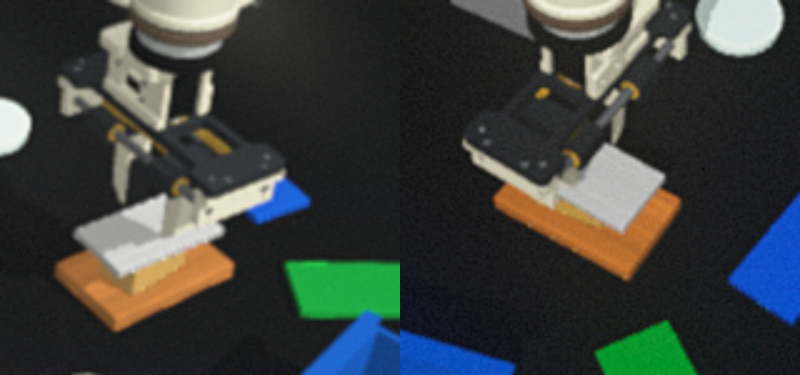

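The width went to 38.5 mm, below the plate's 60 mm, so the fingers aren't on the plate's sides. Before moving I need to find out where they are.

Run:
```python
from h import *
def proj(d,X):
    f=240/np.tan(np.radians(float(d['fov_y']))/2); c=np.asarray(d['R'])@np.array(X)+d['t']; return np.round([d['cx']+f*c[0]/c[2],d['cy']+f*c[1]/c[2]],1)
for t in ['s1','scene2','side2']:
    d=load(t); print(t,'tcp',proj(d,(447,311.9,120.7) if t=='s1' else (448.9,307.4,40.4)))
for t in ['scene2','side2']:
    d=load(t);W=cloud(d); comp(d,W,47,60,370,530,240,380); comp(d,W,10,18,370,530,240,380)
a=cv2.resize(load('scene2')['pixels'][240:340,390:523],None,fx=6,fy=6,interpolation=cv2.INTER_CUBIC)
cv2.imwrite('pics/c3.png',a)
d=grab('wrist','w3')
```

```text
s1 tcp [445.6 266.3]
scene2 tcp [438.7 295.8]
side2 tcp [293.8 360.5]
[435. 294.] (array([448.2, 306.8]), 112.4, 63.6, np.float64(-0.237), 838) z [49.  52.  54.2] bgr [185. 188. 187.]
[437. 312.] (array([448.3, 307.7]), 131.9, 84.3, np.float64(-0.202), 824) z [11.1 13.8 16.6] bgr [ 65. 124. 190.]
[305. 365.] (array([424.8, 314.5]), 64.6, 63.3, np.float64(-0.238), 791) z [48.6 51.9 54.9] bgr [181. 183. 184.]
[298. 380.] (array([448.4, 310.9]), 132.6, 81.2, np.float64(-0.195), 882) z [10.9 13.9 17.1] bgr [ 49. 111. 184.]
```

View pics/c3.png

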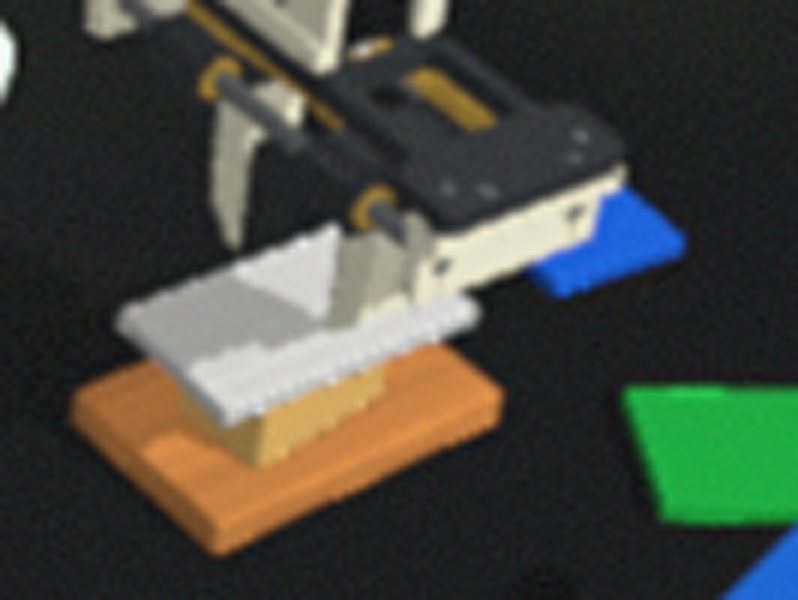

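View pics/w3.png

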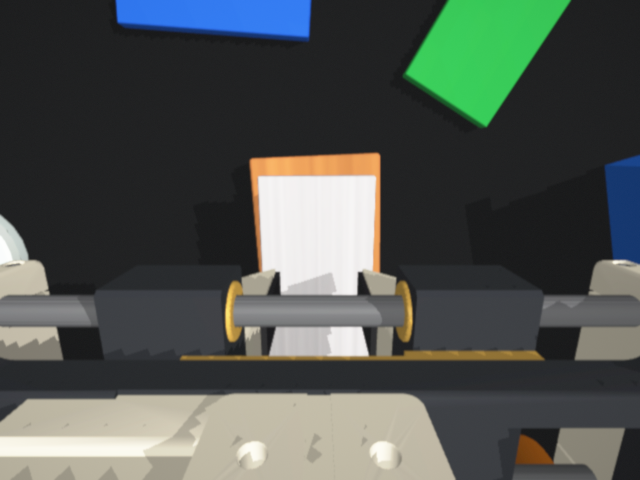

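Run:
```python
from h import *
o=sensors.get_obs(); print(o['width'],o['eef_pos'].round(1),o['ft_force'].round(1))
for t in ['s1','side1','scene2','side2']:
    d=load(t);W=cloud(d); c=np.array([447.5,311]) if t in('s1','side1') else np.array([448.9,307.4])
    yaw=-.24; e=np.array([np.cos(yaw),np.sin(yaw)]); n=np.array([-np.sin(yaw),np.cos(yaw)])
    q=W[...,:2]-c; cx=q@e; cy=q@n
    zlo=56
    m=(abs(cx)<14)&(abs(cy)<75)&(W[...,2]>zlo)&(W[...,2]<200)&(d['depth']>0)
    z=W[...,2]
    for s in (-1,1):
        mm=m&(cy*s>5)
        if mm.sum()>5:
            lo=np.percentile(z[mm],2); k=mm&(z<lo+12)
            print(t,s,mm.sum(),'lowest z',np.round(np.percentile(z[mm],[0,1,3,10]),1),'cy near tip',np.round(np.percentile(cy[k],[2,50,98]),1),'cx',np.round(np.percentile(cx[k],[2,98]),1))
```

```text
34.26522587288373 [449.  307.4  40.4] [ 0.2 -0.1 -0.2]
s1 -1 272 lowest z [146.  147.5 148.5 152.7] cy near tip [-59.4 -46.5 -44.5] cx [-10.2  10.1]
s1 1 199 lowest z [ 56.2 150.1 153.7 159.4] cy near tip [38.9 56.5 63.9] cx [-10.7  10.8]
side1 -1 151 lowest z [145.1 145.9 147.  151.3] cy near tip [-53.7 -44.7 -42.4] cx [-12.7   5.6]
side1 1 59 lowest z [ 56.5  57.3 124.1 152.5] cy near tip [ 9.8 10.  10.1] cx [-0.8 13.4]
scene2 -1 294 lowest z [66.3 67.3 69.  74.8] cy near tip [-34.1 -24.5 -21. ] cx [-10.1  11. ]
scene2 1 449 lowest z [56.3 72.4 78.1 86.3] cy near tip [21.5 36.  41.2] cx [-11.6  11.7]
side2 -1 117 lowest z [66.5 67.2 69.3 72. ] cy near tip [-35.  -22.2 -18.4] cx [-12.9  -3.7]
side2 1 498 lowest z [ 68.9  75.2  80.5 150.5] cy near tip [25.8 33.2 40.5] cx [-13.   -4.9]
```

By depth the fingertips are at z≈66.5 while the reported TCP z is 40.4. At the earlier pose they were at 146 against 120.5. So the tips sit about 26 mm higher than the reported TCP, with no lateral offset. I'll reopen, check the offset, and go lower.

Request:
arm_command(
  motion=[
    {"linear":[0,0,0],"delta_rot":[0,0,0],"claw":1},
    {"linear":[0,0,0],"delta_rot":[0,0,0],"claw":1},
    {"linear":[0,0,0],"delta_rot":[0,0,0],"claw":1},
    {"linear":[0,0,0],"delta_rot":[0,0,0],"claw":1},
    {"linear":[0,0,0],"delta_rot":[0,0,0],"claw":1},
    {"linear":[0,0,0],"delta_rot":[0,0,0],"claw":1},
  ],
)

```text
time: 3.7
eef_pos: [448.9, 307.4, 40.4]
orientation: [0.379, 3.119, 0.0]
ft_force: [0.7, -0.5, -0.4]
width: 88.9
```

Request:
arm_command(
  motion=[
    {"linear":[0.001,0.002,0.01],"delta_rot":[0,0,0],"claw":1},
    {"linear":[0.001,0.002,0.02],"delta_rot":[0,0,0],"claw":1},
    {"linear":[0.001,0.002,0.03],"delta_rot":[0,0,0],"claw":1},
    {"linear":[0.001,0.002,0.04],"delta_rot":[0,0,0],"claw":1},
    {"linear":[0.001,0.002,0.048],"delta_rot":[0,0,0],"claw":1},
    {"linear":[0.001,0.002,0.05],"delta_rot":[0,0,0],"claw":1},
    {"linear":[0.001,0.002,0.05],"delta_rot":[0,0,0],"claw":1},
  ],
)

```text
time: 4.58
eef_pos: [448.7, 308.5, 15.4]
orientation: [0.379, 3.119, 0.0]
ft_force: [-0.5, -0.4, -0.3]
width: 92.0
```

Run:
```python
from h import *
for n in ['scene','side']: 
    d=grab(n,n+'4')
a=cv2.resize(load('scene4')['pixels'][240:340,390:523],(532,400),interpolation=cv2.INTER_CUBIC)
b=cv2.resize(load('side4')['pixels'][300:400,230:363],(532,400),interpolation=cv2.INTER_CUBIC)
cv2.imwrite('pics/c4.png',cv2.resize(np.hstack([a,b]),(800,300)))
o=sensors.get_obs(); print(o['width'],o['eef_pos'].round(1),o['ft_force'].round(1))
for t in ['scene4','side4']:
    d=load(t);W=cloud(d); c=o['eef_pos'][:2]
    yaw=-.24; e=np.array([np.cos(yaw),np.sin(yaw)]); n=np.array([-np.sin(yaw),np.cos(yaw)])
    q=W[...,:2]-c; cx=q@e; cy=q@n; z=W[...,2]
    m=(abs(cx)<9)&(abs(cy)<75)&(abs(cy)>36)&(z>18)&(z<200)&(d['depth']>0)
    for s in (-1,1):
        mm=m&(cy*s>5)
        if mm.sum()>5: print(t,s,mm.sum(),np.round(np.percentile(z[mm],[0,1,3,10]),1))
```

```text
91.57705671567972 [448.8 308.6  15.6] [-0.3  0.9  0.8]
scene4 -1 181 [40.5 41.1 43.6 48.8]
scene4 1 110 [42.8 46.  48.  54.5]
side4 -1 53 [41.  42.  42.8 44.2]
side4 1 83 [49.4 51.  56.  59. ]
```

View pics/c4.png

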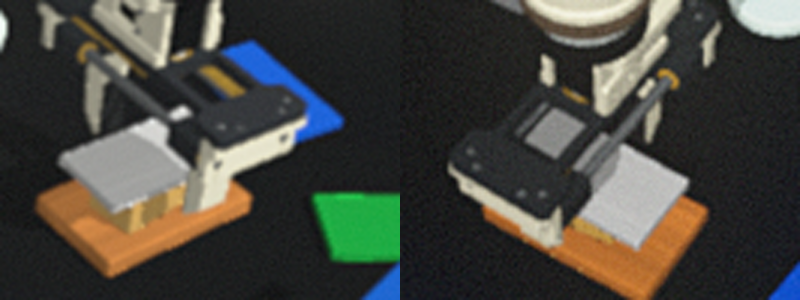

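Now the fingers straddle the plate, with tips at z≈41. Gripping.

Request:
arm_command(
  motion=[
    {"linear":[0,0,0],"delta_rot":[0,0,0],"claw":-1},
    {"linear":[0,0,0],"delta_rot":[0,0,0],"claw":-1},
    {"linear":[0,0,0],"delta_rot":[0,0,0],"claw":-1},
    {"linear":[0,0,0],"delta_rot":[0,0,0],"claw":-1},
    {"linear":[0,0,0],"delta_rot":[0,0,0],"claw":-1},
    {"linear":[0,0,0],"delta_rot":[0,0,0],"claw":-1},
  ],
  squeeze=40,
)

```text
time: 5.42
eef_pos: [448.5, 308.0, 15.4]
orientation: [-0.379, -3.118, 0.001]
ft_force: [-1.9, -1.7, 1.4]
width: 59.4
```

Request:
arm_command(
  motion=[
    {"linear":[0,0,-0.01],"delta_rot":[0,0,0],"claw":-1},
    {"linear":[0,0,-0.02],"delta_rot":[0,0,0],"claw":-1},
    {"linear":[0,0,-0.03],"delta_rot":[0,0,0],"claw":-1},
    {"linear":[0,0,-0.03],"delta_rot":[0,0,0],"claw":-1},
  ],
)

```text
time: 5.92
eef_pos: [449.1, 308.9, 31.0]
orientation: [0.379, 3.118, 0.001]
ft_force: [0.0, -0.7, -3.5]
width: 59.2
```

Run:
```python
from h import *
for n in ['scene','side']: 
    d=grab(n,n+'5')
a=cv2.resize(load('scene5')['pixels'][240:340,390:523],(532,400),interpolation=cv2.INTER_CUBIC)
b=cv2.resize(load('side5')['pixels'][300:400,230:363],(532,400),interpolation=cv2.INTER_CUBIC)
cv2.imwrite('pics/c5.png',cv2.resize(np.hstack([a,b]),(800,300)))
o=sensors.get_obs(); print(o['width'],o['eef_pos'].round(1),o['ft_force'].round(1))
for t in ['scene5','side5']:
    d=load(t);W=cloud(d); comp(d,W,58,76,370,530,240,380)
```

```text
59.16674526666025 [448.7 308.5  30.5] [-0.2  0.  -3.1]
[433. 290.] (array([468.1, 303.6]), 93.0, 75.4, np.float64(1.25), 790) z [63.2 67.5 71.7] bgr [153. 157. 158.]
[283. 336.] (array([483.3, 279.3]), 25.2, 16.4, np.float64(-0.274), 77) z [64.5 67.1 70.2] bgr [125. 127. 127.]
[306. 361.] (array([418.6, 316.4]), 86.8, 54.7, np.float64(1.457), 757) z [63.3 67.2 71. ] bgr [173. 177. 179.]
```

View pics/c5.png

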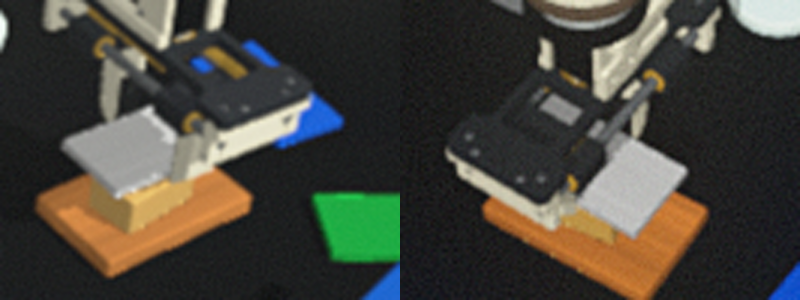

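The plate came up level, with its top at about z 68. Next I carry it round the robot side of the case at height.

Run:
```python
from h import *
to((446,300,90,-.24),(440,240,130,-.22),(430,20,130,-.14))
```

```text
t 6.025 p [448.7 308.5  30.5] F [-0.2  0.  -3.1] w 59.2
[0.0012, -0.0178, -0.119] [0.0001, 0.0001, -0.0012]
[-0.0159, -0.1372, -0.199] [0.0001, 0.0001, -0.0139]
[-0.1019, -0.5692, -0.1991] [0.0001, 0.0001, -0.0648]
```

Request:
arm_command(
  motion=[
    {"linear":[0,0,-0.05],"delta_rot":[0,0,0],"claw":-1},
    {"linear":[0,-0.02,-0.12],"delta_rot":[0,0,0],"claw":-1},
    {"linear":[-0.01,-0.08,-0.18],"delta_rot":[0,0,-0.01],"claw":-1},
    {"linear":[-0.02,-0.15,-0.2],"delta_rot":[0,0,-0.015],"claw":-1},
    {"linear":[-0.035,-0.24,-0.2],"delta_rot":[0,0,-0.025],"claw":-1},
    {"linear":[-0.05,-0.33,-0.2],"delta_rot":[0,0,-0.035],"claw":-1},
    {"linear":[-0.07,-0.42,-0.2],"delta_rot":[0,0,-0.045],"claw":-1},
    {"linear":[-0.09,-0.5,-0.2],"delta_rot":[0,0,-0.055],"claw":-1},
    {"linear":[-0.1,-0.56,-0.2],"delta_rot":[0,0,-0.065],"claw":-1},
    {"linear":[-0.102,-0.57,-0.2],"delta_rot":[0,0,-0.065],"claw":-1},
  ],
)

```text
time: 7.28
eef_pos: [429.3, 17.2, 130.3]
orientation: [-0.226, -3.133, 0.001]
ft_force: [0.1, 0.9, -3.5]
width: 59.5
```

Run:
```python
from h import *
d=grab('side','side6'); d=grab('scene','scene6')
to((430,20,130,-.1),(502,-267.5,120,-.05))
```

```text
t 7.375 p [429.9  19.3 130.4] F [-0.3 -0.6 -2.6] w 59.8
[-0.0001, 0.0014, 0.0008] [0.0001, 0.0001, -0.0263]
[-0.2236, -0.5476, 0.0208] [0.0001, 0.0001, -0.0581]
```

View pics/side6.png

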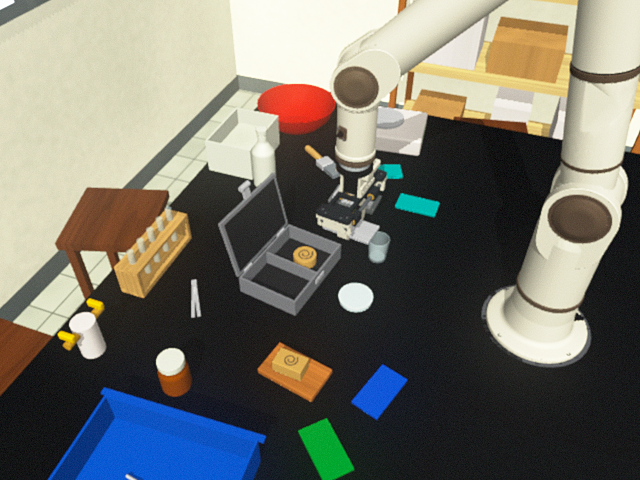

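The side view shows the plate carried level at about (362,232), and the block now uncovered at (290,362). On to the pile.

Request:
arm_command(
  motion=[
    {"linear":[-0.02,-0.06,0],"delta_rot":[0,0,-0.005],"claw":-1},
    {"linear":[-0.05,-0.14,0],"delta_rot":[0,0,-0.015],"claw":-1},
    {"linear":[-0.09,-0.23,0],"delta_rot":[0,0,-0.025],"claw":-1},
    {"linear":[-0.13,-0.32,0],"delta_rot":[0,0,-0.035],"claw":-1},
    {"linear":[-0.17,-0.41,0.01],"delta_rot":[0,0,-0.045],"claw":-1},
    {"linear":[-0.2,-0.49,0.015],"delta_rot":[0,0,-0.05],"claw":-1},
    {"linear":[-0.22,-0.54,0.02],"delta_rot":[0,0,-0.058],"claw":-1},
    {"linear":[-0.224,-0.548,0.02],"delta_rot":[0,0,-0.058],"claw":-1},
    {"linear":[-0.224,-0.548,0.02],"delta_rot":[0,0,-0.058],"claw":-1},
  ],
)

```text
time: 8.5
eef_pos: [503.1, -265.5, 120.0]
orientation: [-0.074, -3.14, -0.002]
ft_force: [-0.2, 1.2, -2.6]
width: 59.6
```

Run:
```python
from h import *
d=grab('side','side7'); d=grab('scene','scene7'); grab('wrist','w7')
a=cv2.resize(load('side7')['pixels'][120:240,290:450],(640,480),interpolation=cv2.INTER_CUBIC)
cv2.imwrite('pics/c7.png',a)
d=load('side7');W=cloud(d); comp(d,W,23,30,430,580,-330,-210); comp(d,W,138,162,400,600,-350,-200)
to((502,-267.5,60,-.05))
```

```text
[356. 194.] (array([ 501.7, -266. ]), 111.4, 65.9, np.float64(-0.08), 398) z [23.3 25.2 28. ] bgr [196. 197. 197.]
[361. 158.] (array([ 497.3, -259.8]), 110.7, 90.6, np.float64(-0.353), 421) z [149.7 155.6 158.8] bgr [173. 176. 175.]
t 8.65 p [ 502.9 -265.2  120.4] F [ 0.1  0.  -3.4] w 59.3
[0.0016, -0.0048, 0.1208] [0.0006, -0.0001, 0.0024]
```

View pics/c7.png

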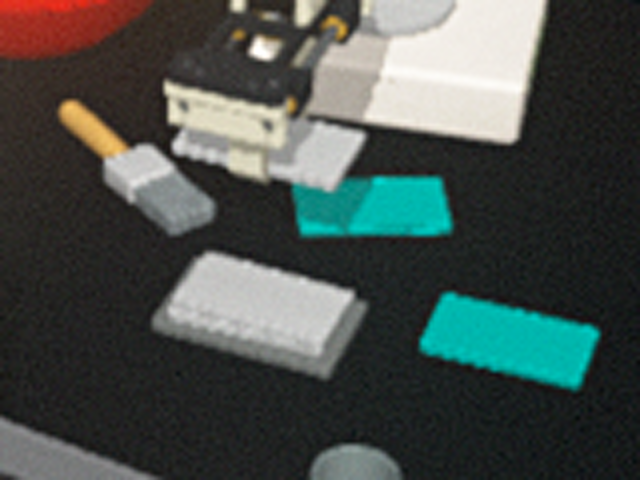

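View pics/w7.png

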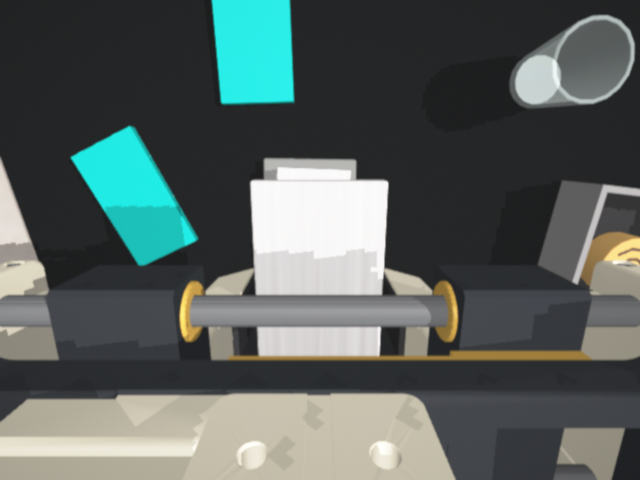

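Run:
```python
from h import *
d=load('w7'); a=cv2.resize(d['pixels'][150:200,240:400],(800,250),interpolation=cv2.INTER_CUBIC); cv2.imwrite('pics/c8.png',a)
W=cloud(d)
for z0,z1 in [(20,30),(148,165)]:
    m=(d['depth']>0)&(W[...,2]>z0)&(W[...,2]<z1); m[275:]=0; m[:140]=0; m[:,:240]=0; m[:,400:]=0
    v,u=np.nonzero(m); 
    if len(v): 
        P=W[m]; print(z0,len(v),'u',u.min(),u.max(),'v',v.min(),v.max(),'xyz',P.min(0).round(1),P.max(0).round(1),np.median(P[:,2]).round(1),rect(P))
        # far-end edge line: for each column topmost
        us=np.arange(u.min()+4,u.max()-4); vs=[v[u==k].min() for k in us]
        E=np.array([W[b,a] for a,b in zip(us,vs)]); p=np.polyfit(E[:,1],E[:,0],1); print('edge yaw',-np.arctan(p[0]).round(3),'x at mid',np.median(E[:,0]).round(1),'y range',E[:,1].min().round(1),E[:,1].max().round(1))
```

```text
20 802 u 277 350 v 167 178 xyz [ 445.1 -296.6   20.1] [ 456.7 -236.7   28.2] 26.1 (array([ 450.9, -266.5]), 59.9, 8.9, np.float64(1.522), 802)
edge yaw -0.083 x at mid 447.3 y range -292.6 -240.7
148 12895 u 240 399 v 179 274 xyz [ 446.3 -302.2  148. ] [ 494.5 -226.4  160.1] 158.0 (array([ 470.4, -263.4]), 75.9, 45.6, np.float64(1.527), 12895)
edge yaw -0.053 x at mid 447.9 y range -300.5 -228.1
```

View pics/c8.png

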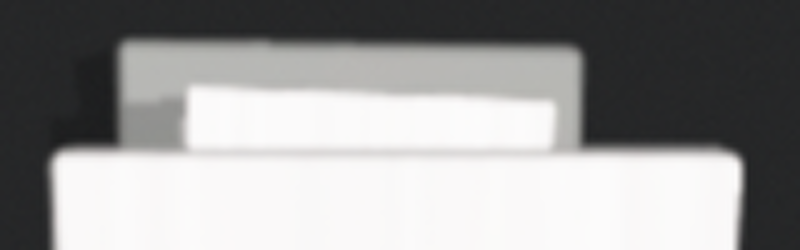

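The held plate's underside is 29.6 mm above the reported TCP z. The wrist view shows the pile's end edge at yaw -0.083 and its centre near (502,-269). I'll descend to just above it.

Run:
```python
from h import *
to((502,-268.5,60,-.08),(502,-268.5,8,-.08))
```

```text
t 8.65 p [ 502.9 -265.2  120.4] F [ 0.1  0.  -3.4] w 59.3
[0.0016, -0.0068, 0.1208] [0.0006, -0.0001, 0.0215]
[0.0015, -0.0069, 0.2248] [0.0006, -0.0001, 0.0215]
```

Request:
arm_command(
  motion=[
    {"linear":[0.001,-0.006,0.04],"delta_rot":[0,0,0.02],"claw":-1},
    {"linear":[0.0015,-0.007,0.09],"delta_rot":[0.0005,0,0.0215],"claw":-1},
    {"linear":[0.0015,-0.007,0.14],"delta_rot":[0.0005,0,0.0215],"claw":-1},
    {"linear":[0.0015,-0.007,0.18],"delta_rot":[0.0005,0,0.0215],"claw":-1},
    {"linear":[0.0015,-0.007,0.21],"delta_rot":[0.0005,0,0.0215],"claw":-1},
    {"linear":[0.0015,-0.007,0.225],"delta_rot":[0.0005,0,0.0215],"claw":-1},
    {"linear":[0.0015,-0.007,0.225],"delta_rot":[0.0005,0,0.0215],"claw":-1},
  ],
)

```text
time: 9.52
eef_pos: [501.7, -270.5, 7.8]
orientation: [-0.129, -3.139, 0.001]
ft_force: [0.7, -0.3, -2.9]
width: 59.3
```

Run:
```python
from h import *
d=grab('side','side9'); grab('wrist','w9')
a=cv2.resize(load('side9')['pixels'][150:240,300:420],(640,480),interpolation=cv2.INTER_CUBIC)
b=cv2.resize(load('w9')['pixels'][130:280,220:420],(640,480),interpolation=cv2.INTER_CUBIC)
cv2.imwrite('pics/c9.png',cv2.resize(np.hstack([a,b]),(800,300)))
W=cloud(d); 
to((502,-268.5,-1.5,-.08))
d=load('w9');W=cloud(d)
for z0,z1 in [(21,30),(40,52)]:
    m=(d['depth']>0)&(W[...,2]>z0)&(W[...,2]<z1); m[240:]=0; m[:100]=0; m[:,:200]=0; m[:,440:]=0
    if m.sum()>20: print(z0,rect(W[m]),W[m].min(0).round(1),W[m].max(0).round(1))
```

```text
t 9.625 p [ 502.3 -271.     8.6] F [-0.2  0.  -2.6] w 58.9
[0.001, 0.0051, 0.0201] [-0.0008, 0.0007, -0.0015]
21 (array([ 447.4, -266.4]), 58.3, 0.4, np.float64(1.486), 134) [ 444.9 -295.4   21. ] [ 449.8 -237.3   27.3]
40 (array([ 460.1, -267.3]), 60.4, 26.8, np.float64(1.49), 8185) [ 444.5 -298.1   40. ] [ 475.5 -236.6   48.2]
```

View pics/c9.png

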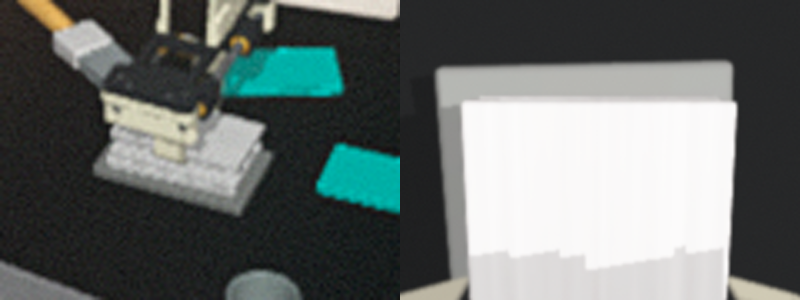

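The ends and yaw of the held plate and pile match to within about 1 mm in the wrist view. Going straight down.

Request:
arm_command(
  motion=[
    {"linear":[0,0,0.006],"delta_rot":[0,0,0],"claw":-1},
    {"linear":[0,0,0.012],"delta_rot":[0,0,0],"claw":-1},
    {"linear":[0,0,0.018],"delta_rot":[0,0,0],"claw":-1},
    {"linear":[0,0,0.021],"delta_rot":[0,0,0],"claw":-1},
    {"linear":[0,0,0.021],"delta_rot":[0,0,0],"claw":-1},
  ],
)

```text
time: 10.25
eef_pos: [502.0, -270.8, -2.1]
orientation: [0.129, 3.139, -0.001]
ft_force: [-1.5, 0.7, 4.0]
width: 59.3
```

Request:
arm_command(
  motion=[
    {"linear":[0,0,0.0015],"delta_rot":[0,0,0],"claw":-1},
    {"linear":[0,0,0.0025],"delta_rot":[0,0,0],"claw":-1},
    {"linear":[0,0,0.0025],"delta_rot":[0,0,0],"claw":-1},
  ],
)

```text
time: 10.62
eef_pos: [502.3, -270.9, -2.8]
orientation: [0.129, 3.138, -0.002]
ft_force: [-2.1, 2.3, 8.0]
width: 59.6
```

Upward force of 8 N shows contact, so I'll open a little and check.

Request:
arm_command(
  motion=[
    {"linear":[0,0,0],"delta_rot":[0,0,0],"claw":0.7},
    {"linear":[0,0,0],"delta_rot":[0,0,0],"claw":0.7},
    {"linear":[0,0,0],"delta_rot":[0,0,0],"claw":0.7},
    {"linear":[0,0,0],"delta_rot":[0,0,0],"claw":0.7},
  ],
)

```text
time: 11.12
eef_pos: [501.7, -270.9, -4.0]
orientation: [-0.13, -3.139, 0.001]
ft_force: [0.9, 0.2, 0.2]
width: 78.1
```

Request:
arm_command(
  motion=[
    {"linear":[0,0,-0.01],"delta_rot":[0,0,0],"claw":0.8},
    {"linear":[0,0,-0.03],"delta_rot":[0,0,0],"claw":1},
    {"linear":[0,0,-0.08],"delta_rot":[0,0,0],"claw":1},
    {"linear":[0,0,-0.15],"delta_rot":[0,0,0],"claw":1},
    {"linear":[0,0,-0.23],"delta_rot":[0,0,0],"claw":1},
    {"linear":[0,0,-0.25],"delta_rot":[0,0,0],"claw":1},
  ],
)

```text
time: 11.88
eef_pos: [503.9, -271.8, 124.9]
orientation: [0.129, 3.133, -0.005]
ft_force: [0.3, -1.0, 0.2]
width: 91.9
```

Run:
```python
from h import *
d=grab('side','side10'); grab('wrist','w10')
a=cv2.resize(load('side10')['pixels'][150:240,300:420],(640,480),interpolation=cv2.INTER_CUBIC)
b=cv2.resize(load('w10')['pixels'][130:280,220:420],(640,480),interpolation=cv2.INTER_CUBIC)
cv2.imwrite('pics/c10.png',cv2.resize(np.hstack([a,b]),(800,300)))
W=cloud(d); comp(d,W,29,40,430,580,-330,-210); comp(d,W,20,26,430,580,-330,-210)
# block
d6=load('side6'); W6=cloud(d6); comp(d6,W6,40,50,380,520,240,380)
d6=load('scene6'); W6=cloud(d6); comp(d6,W6,40,50,380,520,240,380)
to((430,20,140,-.1))
```

```text
[355. 192.] (array([ 502.3, -265.6]), 111.5, 70.5, np.float64(-0.07), 551) z [29.6 32.3 36. ] bgr [196. 198. 197.]
[290. 361.] (array([455.6, 311.7]), 65.3, 42.5, np.float64(-0.084), 542) z [40.9 43.8 46.7] bgr [ 83. 168. 212.]
[438. 297.] (array([456.6, 310.7]), 66.1, 41.8, np.float64(-0.083), 417) z [41.2 43.8 46.7] bgr [108. 185. 223.]
t 11.975 p [ 502.7 -271.3  123. ] F [-1.  -0.2 -0.5] w 92.0
[0.1929, 0.5685, -0.0358] [-0.0013, 0.002, 0.0111]
```

View pics/c10.png

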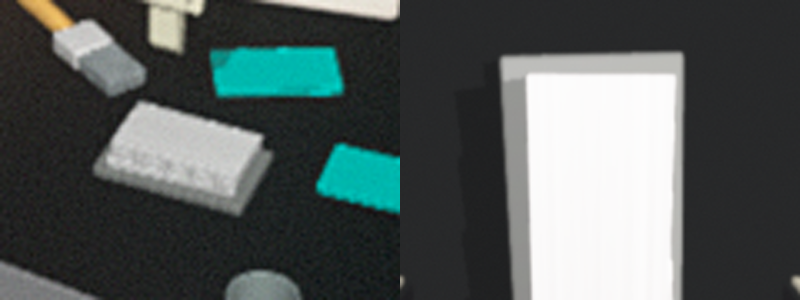

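The plate is flush on the pile: top about 33 mm by depth, edges aligned in the wrist view. The block is at (456,311) with yaw -0.083 and its top at about 45, which matches 15+30. Going back for it.

Request:
arm_command(
  motion=[
    {"linear":[0.03,0.08,-0.02],"delta_rot":[0,0,0],"claw":1},
    {"linear":[0.07,0.18,-0.035],"delta_rot":[0,0,0],"claw":1},
    {"linear":[0.11,0.29,-0.035],"delta_rot":[0,0,0],"claw":1},
    {"linear":[0.15,0.4,-0.035],"delta_rot":[0,0,0.01],"claw":1},
    {"linear":[0.18,0.5,-0.035],"delta_rot":[0,0,0.01],"claw":1},
    {"linear":[0.193,0.57,-0.035],"delta_rot":[0,0,0.01],"claw":1},
    {"linear":[0.193,0.66,-0.035],"delta_rot":[0,0,0],"claw":1},
    {"linear":[0.19,0.76,-0.035],"delta_rot":[0,0,0],"claw":1},
    {"linear":[0.19,0.86,-0.035],"delta_rot":[0,0,0],"claw":1},
    {"linear":[0.19,0.96,-0.03],"delta_rot":[0,0,0],"claw":1},
    {"linear":[0.19,1.0,-0.03],"delta_rot":[0,0,0],"claw":1},
  ],
)

```text
time: 13.35
eef_pos: [446.6, 238.6, 134.3]
orientation: [-0.123, -3.137, 0.0]
ft_force: [0.8, -1.3, 0.1]
width: 92.0
```

Run:
```python
from h import *
to((456,311,80,-.083),(456,311,25,-.083))
```

```text
t 13.35 p [446.6 238.6 134.3] F [ 0.8 -1.3  0.1] w 92.0
[-0.0077, 0.1458, 0.1086] [-0.0001, -0.0016, 0.003]
[-0.008, 0.1458, 0.2186] [-0.0001, -0.0016, 0.003]
```

Request:
arm_command(
  motion=[
    {"linear":[-0.005,0.07,0.03],"delta_rot":[0,-0.001,0.002],"claw":1},
    {"linear":[-0.008,0.13,0.08],"delta_rot":[0,-0.0015,0.003],"claw":1},
    {"linear":[-0.008,0.146,0.14],"delta_rot":[0,-0.0015,0.003],"claw":1},
    {"linear":[-0.008,0.146,0.19],"delta_rot":[0,-0.0015,0.003],"claw":1},
    {"linear":[-0.008,0.146,0.218],"delta_rot":[0,-0.0015,0.003],"claw":1},
    {"linear":[-0.008,0.146,0.218],"delta_rot":[0,-0.0015,0.003],"claw":1},
    {"linear":[-0.008,0.146,0.218],"delta_rot":[0,-0.0015,0.003],"claw":1},
  ],
)

```text
time: 14.22
eef_pos: [458.7, 307.9, 27.3]
orientation: [0.137, 3.136, -0.001]
ft_force: [0.5, 0.2, -0.6]
width: 92.1
```

Run:
```python
from h import *
d=grab('side','side11'); grab('scene','scene11')
a=cv2.resize(load('scene11')['pixels'][240:340,390:523],(532,400),interpolation=cv2.INTER_CUBIC)
b=cv2.resize(load('side11')['pixels'][300:400,230:363],(532,400),interpolation=cv2.INTER_CUBIC)
cv2.imwrite('pics/c11.png',cv2.resize(np.hstack([a,b]),(800,300)))
to((456,311,-5.5,-.083))
d=load('scene11');W=cloud(d); q=W[...,:2]-[456,311]; m=(abs(q[...,0])<9)&(q[...,1]<-38)&(q[...,1]>-75)&(W[...,2]>25)&(W[...,2]<150); print(m.sum(),np.percentile(W[m][:,2],[0,1,3,10]).round(1))
```

```text
t 14.325 p [459.1 308.1  27.8] F [0.9 0.4 0.6] w 91.4
[0.0069, 0.0052, 0.0665] [0.0002, 0.0025, -0.0029]
240 [53.7 55.2 56.7 62. ]
```

View pics/c11.png

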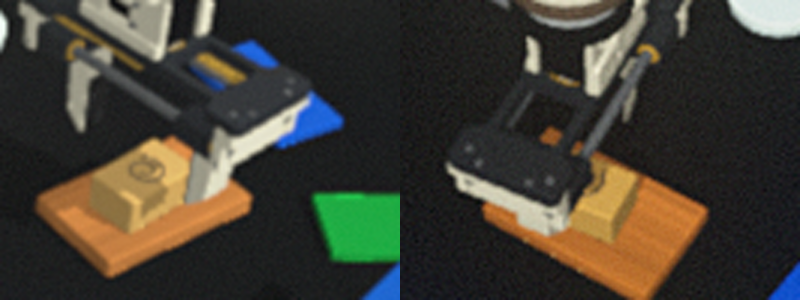

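Request:
arm_command(
  motion=[
    {"linear":[0.007,0.005,0.015],"delta_rot":[0,0.002,-0.003],"claw":1},
    {"linear":[0.007,0.005,0.03],"delta_rot":[0,0.002,-0.003],"claw":1},
    {"linear":[0.007,0.005,0.045],"delta_rot":[0,0.002,-0.003],"claw":1},
    {"linear":[0.007,0.005,0.06],"delta_rot":[0,0.002,-0.003],"claw":0.6},
    {"linear":[0.007,0.005,0.066],"delta_rot":[0,0.002,-0.003],"claw":0.4},
    {"linear":[0.007,0.005,0.066],"delta_rot":[0,0.002,-0.003],"claw":0.2},
  ],
  squeeze=25,
)

```text
time: 15.08
eef_pos: [454.9, 310.4, -6.6]
orientation: [-0.13, -3.138, 0.002]
ft_force: [-0.4, -0.2, 0.3]
width: 66.2
```

Request:
arm_command(
  motion=[
    {"linear":[0,0,0],"delta_rot":[0,0,0],"claw":-1},
    {"linear":[0,0,0],"delta_rot":[0,0,0],"claw":-1},
    {"linear":[0,0,0],"delta_rot":[0,0,0],"claw":-1},
    {"linear":[0,0,0],"delta_rot":[0,0,0],"claw":-1},
    {"linear":[0,0,0],"delta_rot":[0,0,0],"claw":-1},
  ],
  squeeze=25,
)

```text
time: 15.7
eef_pos: [455.3, 310.5, -6.0]
orientation: [-0.13, -3.139, 0.001]
ft_force: [-0.5, -0.8, 2.1]
width: 39.7
```

Run:
```python
from h import *
to((456,311,60,-.083))
```

```text
t 15.7 p [455.3 310.5  -6. ] F [-0.5 -0.8  2.1] w 39.7
[-0.0014, 0.001, -0.1321] [-0.0004, -0.0002, 0.0003]
```

Run:
```python
from h import *
to((456,311,80,-.083),(500,220,80,-.12),(555,105,80,-.167))
```

```text
t 15.7 p [455.3 310.5  -6. ] F [-0.5 -0.8  2.1] w 39.7
[-0.0013, 0.001, -0.1721] [-0.0004, -0.0002, 0.0003]
[-0.1041, -0.1731, -0.172] [-0.0004, -0.0002, 0.0238]
[-0.2327, -0.3933, -0.1719] [-0.0004, -0.0002, 0.0537]
```

Request:
arm_command(
  motion=[
    {"linear":[0,0,-0.03],"delta_rot":[0,0,0],"claw":-1},
    {"linear":[0,0,-0.08],"delta_rot":[0,0,0],"claw":-1},
    {"linear":[0,0,-0.14],"delta_rot":[0,0,0],"claw":-1},
    {"linear":[-0.02,-0.04,-0.172],"delta_rot":[0,0,0.005],"claw":-1},
    {"linear":[-0.06,-0.11,-0.172],"delta_rot":[0,0,0.015],"claw":-1},
    {"linear":[-0.1,-0.19,-0.172],"delta_rot":[0,0,0.025],"claw":-1},
    {"linear":[-0.14,-0.27,-0.172],"delta_rot":[0,0,0.035],"claw":-1},
    {"linear":[-0.18,-0.35,-0.172],"delta_rot":[0,0,0.045],"claw":-1},
    {"linear":[-0.21,-0.41,-0.172],"delta_rot":[0,0,0.053],"claw":-1},
    {"linear":[-0.23,-0.426,-0.172],"delta_rot":[0,0,0.053],"claw":-1},
    {"linear":[-0.23,-0.426,-0.172],"delta_rot":[0,0,0.053],"claw":-1},
  ],
)

```text
time: 17.08
eef_pos: [552.8, 89.0, 80.2]
orientation: [0.261, 3.131, -0.0]
ft_force: [-0.8, 0.8, -0.5]
width: 39.7
```

Run:
```python
from h import *
d=grab('side','side12'); grab('scene','scene12')
a=cv2.resize(load('scene12')['pixels'][140:340,220:420],(600,600),interpolation=cv2.INTER_CUBIC)
b=cv2.resize(load('side12')['pixels'][140:340,200:400],(600,600),interpolation=cv2.INTER_CUBIC)
cv2.imwrite('pics/c12.png',cv2.resize(np.hstack([a,b]),(800,400)))
to((555,105,80,-.167),(555,105,0,-.167),(555,105,-16,-.167))
```

```text
t 17.175 p [551.6  90.9  79.9] F [-0.7  0.3 -1.1] w 39.6
[-0.0021, 0.0289, -0.0001] [0.0002, -0.0007, 0.0023]
[-0.0023, 0.0288, 0.1599] [0.0002, -0.0007, 0.0023]
[-0.0023, 0.0288, 0.1919] [0.0002, -0.0007, 0.0023]
```

View pics/c12.png

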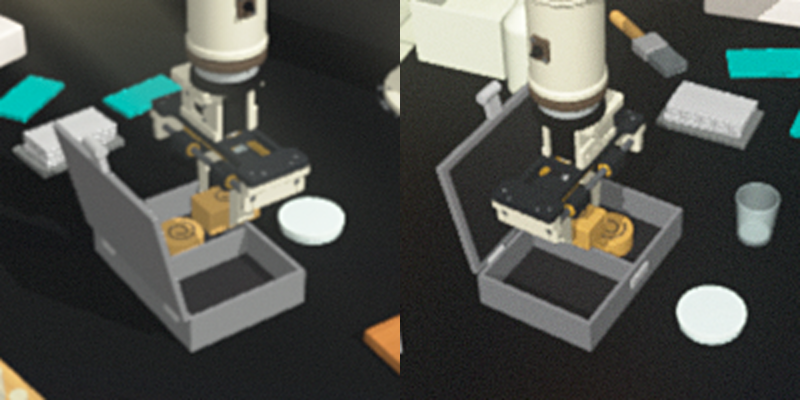

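The block is held over the case, and I overshot y by about 14 mm. I'll correct that and lower into the bay.

Request:
arm_command(
  motion=[
    {"linear":[-0.002,0.02,0],"delta_rot":[0,0,0.002],"claw":-1},
    {"linear":[-0.002,0.029,0.01],"delta_rot":[0,0,0.002],"claw":-1},
    {"linear":[-0.002,0.029,0.05],"delta_rot":[0,0,0.002],"claw":-1},
    {"linear":[-0.002,0.029,0.09],"delta_rot":[0,0,0.002],"claw":-1},
    {"linear":[-0.002,0.029,0.12],"delta_rot":[0,0,0.002],"claw":-1},
    {"linear":[-0.002,0.029,0.15],"delta_rot":[0,0,0.002],"claw":-1},
    {"linear":[-0.002,0.029,0.17],"delta_rot":[0,0,0.002],"claw":-1},
    {"linear":[-0.002,0.029,0.17],"delta_rot":[0,0,0.002],"claw":-1},
  ],
)

```text
time: 18.18
eef_pos: [554.8, 102.8, -6.0]
orientation: [-0.265, -3.128, 0.002]
ft_force: [0.2, 0.7, -1.4]
width: 39.8
```

Run:
```python
from h import *
d=grab('side','side13'); grab('scene','scene13')
a=cv2.resize(load('scene13')['pixels'][200:320,260:380],(600,600),interpolation=cv2.INTER_CUBIC)
b=cv2.resize(load('side13')['pixels'][200:320,220:340],(600,600),interpolation=cv2.INTER_CUBIC)
cv2.imwrite('pics/c13.png',cv2.resize(np.hstack([a,b]),(800,400)))
to((555,105,-15.5,-.167))
```

```text
t 18.275 p [555.8 103.   -5. ] F [-0.5 -0.8 -1. ] w 39.8
[0.0023, 0.0037, 0.021] [-0.0004, -0.0001, -0.0012]
```

View pics/c13.png

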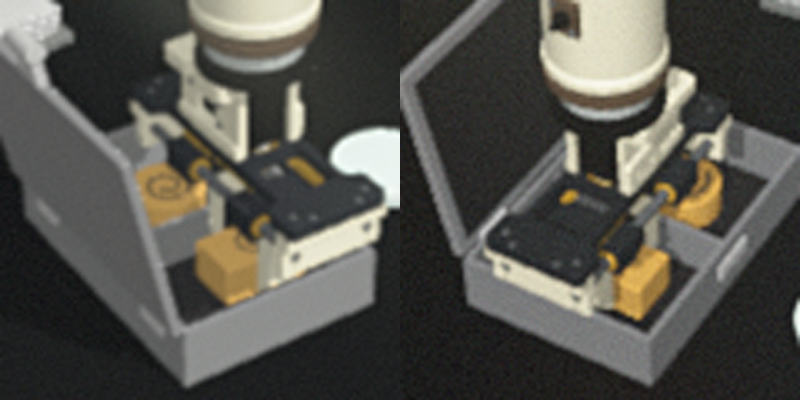

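Before going lower I'll check how much room the gripper body has above the +y wall.

Run:
```python
from h import *
yaw=-.167; e=np.array([np.cos(yaw),np.sin(yaw)]); n=np.array([-np.sin(yaw),np.cos(yaw)])
for t in ['side13','scene13']:
    d=load(t);W=cloud(d); q=W[...,:2]-[560.8,50.5]; cx=q@e; cy=q@n; z=W[...,2]
    for lo,hi in [(75,90),(90,100),(100,112),(112,125),(125,150)]:
        m=(d['depth']>0)&(cx>-55)&(cx<30)&(cy>lo)&(cy<hi)&(z>48)&(z<250)
        if m.sum()>3: print(t,lo,hi,m.sum(),np.percentile(z[m],[0,2,5,20]).round(1))
b=cv2.resize(load('side13')['pixels'][240:310,230:310],(800,600)[:2] if 0 else (686,600),interpolation=cv2.INTER_CUBIC)
cv2.imwrite('pics/c14.png',b)
```

```text
side13 75 90 682 [ 48.2  58.5 103.3 114.4]
side13 90 100 222 [ 53.5  92.4  99.9 108.4]
side13 100 112 108 [ 90.2  91.7  94.5 101.7]
side13 112 125 100 [ 99.4 101.6 104.  125.9]
side13 125 150 595 [82.3 86.3 89.1 99.3]
scene13 75 90 793 [ 48.6  58.4  94.2 119.6]
scene13 90 100 147 [ 72.1  93.7  98.  109.3]
scene13 100 112 90 [ 90.1  91.1  93.  101.7]
scene13 112 125 110 [ 98.8 101.1 102.8 127.5]
scene13 125 150 646 [85.9 88.1 89.9 98.4]
```

View pics/c14.png

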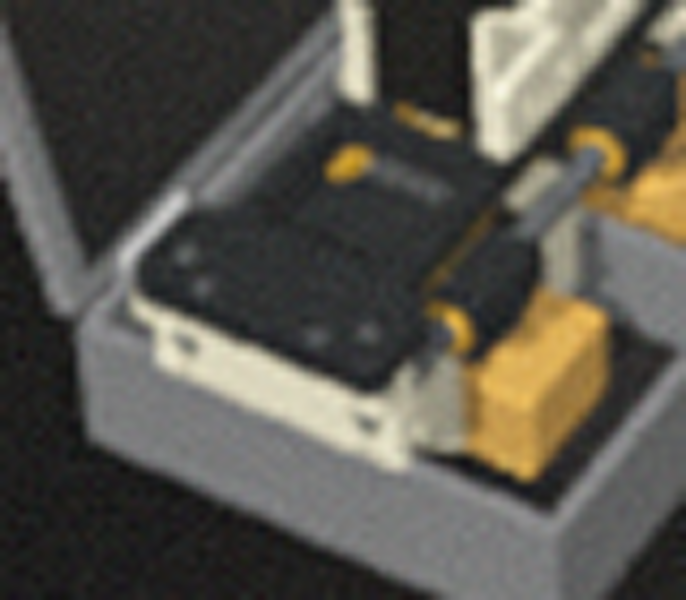

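The body is at about z 85 against walls of 45, so there's plenty of room. Lowering to the floor.

Request:
arm_command(
  motion=[
    {"linear":[0.002,0.003,0.006],"delta_rot":[0,0,-0.001],"claw":-1},
    {"linear":[0.002,0.003,0.012],"delta_rot":[0,0,-0.001],"claw":-1},
    {"linear":[0.002,0.003,0.017],"delta_rot":[0,0,-0.001],"claw":-1},
    {"linear":[0.002,0.003,0.02],"delta_rot":[0,0,-0.001],"claw":-1},
    {"linear":[0.002,0.003,0.022],"delta_rot":[0,0,-0.001],"claw":-1},
    {"linear":[0.002,0.003,0.022],"delta_rot":[0,0,-0.001],"claw":-1},
  ],
)

```text
time: 19.02
eef_pos: [554.7, 104.5, -16.0]
orientation: [-0.262, -3.13, 0.001]
ft_force: [-2.7, -0.0, 0.7]
width: 39.8
```

Request:
arm_command(
  motion=[
    {"linear":[0,0,0.001],"delta_rot":[0,0,0],"claw":-1},
    {"linear":[0,0,0.001],"delta_rot":[0,0,0],"claw":0.1},
    {"linear":[0,0,0.001],"delta_rot":[0,0,0],"claw":0.1},
    {"linear":[0,0,0.001],"delta_rot":[0,0,0],"claw":0.1},
    {"linear":[0,0,0.001],"delta_rot":[0,0,0],"claw":0.1},
  ],
)

```text
time: 19.65
eef_pos: [554.8, 104.5, -16.8]
orientation: [-0.262, -3.13, 0.001]
ft_force: [0.0, -0.3, -0.9]
width: 50.4
```

Request:
arm_command(
  motion=[
    {"linear":[0,0,0],"delta_rot":[0,0,0],"claw":0.1},
    {"linear":[0,0,-0.01],"delta_rot":[0,0,0],"claw":0.1},
    {"linear":[0,0,-0.04],"delta_rot":[0,0,0],"claw":0.1},
    {"linear":[0,0,-0.1],"delta_rot":[0,0,0],"claw":0.1},
    {"linear":[0,0,-0.18],"delta_rot":[0,0,0],"claw":0.1},
    {"linear":[0.06,0,-0.27],"delta_rot":[0,0,0],"claw":0.1},
    {"linear":[0.14,0,-0.36],"delta_rot":[0,0,0],"claw":0.1},
    {"linear":[0.2,0,-0.44],"delta_rot":[0,0,0],"claw":0.1},
    {"linear":[0.22,0,-0.48],"delta_rot":[0,0,0],"claw":0.1},
    {"linear":[0.22,0,-0.48],"delta_rot":[0,0,0],"claw":0.1},
  ],
)

```text
time: 20.9
eef_pos: [447.4, 123.6, 226.1]
orientation: [0.261, 3.126, 0.0]
ft_force: [0.2, -0.5, -0.2]
width: 50.5
```

Run:
```python
from h import *
d=grab('side','side15'); grab('scene','scene15'); grab('wrist','w15')
a=cv2.resize(load('scene15')['pixels'][160:320,230:390],(600,600),interpolation=cv2.INTER_CUBIC)
b=cv2.resize(load('side15')['pixels'][160:320,200:360],(600,600),interpolation=cv2.INTER_CUBIC)
cv2.imwrite('pics/c15.png',cv2.resize(np.hstack([a,b]),(800,400)))
yaw=-.167; e=np.array([np.cos(yaw),np.sin(yaw)]); n=np.array([-np.sin(yaw),np.cos(yaw)])
for t in ['side15','scene15']:
    d=load(t);W=cloud(d); q=W[...,:2]-[560.8,50.5]; cx=q@e; cy=q@n; z=W[...,2]
    hs=cv2.cvtColor(d['pixels'],cv2.COLOR_BGR2HSV)
    m=(d['depth']>0)&(abs(cx)<65)&(cy>5)&(cy<98)&(z>31)&(z<40)&(hs[...,1]>80)
    if m.sum()>20: print('block',m.sum(),rect(np.stack([cx[m],cy[m]],-1)),np.median(z[m]).round(1))
    m=(cx>60)&(cx<150)&(abs(cy)<95)&(z>65)&(z<185)&(d['depth']>0)
    p=np.polyfit(z[m],cx[m],1); print('lid theta',np.pi/2+np.arctan(p[0]),m.sum())
    m=(cx>80)&(cx<150)&(abs(cy)<25)&(z>211)&(z<250)&(d['depth']>0)
    print('bar',m.sum(),'cx',np.percentile(cx[m],[3,50,97]).round(1),'cy',np.percentile(cy[m],[3,50,97]).round(1),'z',np.percentile(z[m],[3,50,97]).round(1))
to((677,31,230,-.167))
```

```text
block 329 (array([-15.4,  55.5]), 64.8, 42.6, np.float64(-0.007), 329) 33.7
lid theta 1.7911284852089588 2613
bar 86 cx [109.2 113.7 122. ] cy [-13.3   3.5  16.2] z [211.6 221.1 224.5]
block 334 (array([-15. ,  54.2]), 66.7, 42.1, np.float64(0.03), 334) 34.2
lid theta 1.7890773659231585 1217
bar 90 cx [112.2 119.2 124.5] cy [-13.9   5.4  15.8] z [213.7 222.2 225.4]
t 21.05 p [446.5 122.6 222.9] F [-0.1 -0.4 -1. ] w 50.5
[-0.4852, -0.1036, -0.0146] [-0.0007, -0.0006, -0.0005]
```

View pics/c15.png

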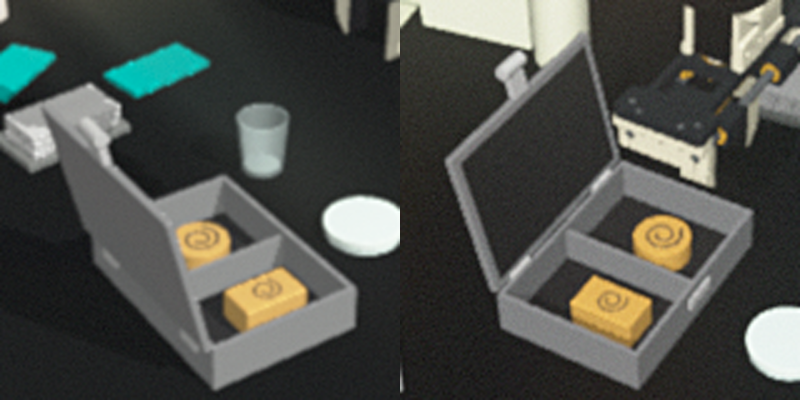

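The block lies flat in the bay at about (-15,55) in the case frame with its top at about 34, and is released. The lid angle is 1.79 rad. The bar centre is near (676,32,218.5), where the hinge model and the images agree. Now to a point above the bar.

Run:
```python
from h import *
to((676.3,31.8,245,-.167),(676.3,31.8,215,-.167))
```

```text
t 21.05 p [446.5 122.6 222.9] F [-0.1 -0.4 -1. ] w 50.5
[-0.4835, -0.1023, -0.0446] [-0.0007, -0.0006, -0.0005]
[-0.4836, -0.1023, 0.0154] [-0.0007, -0.0006, -0.0005]
```

Request:
arm_command(
  motion=[
    {"linear":[-0.04,-0.01,-0.04],"delta_rot":[-0.001,0,0],"claw":0.3},
    {"linear":[-0.11,-0.03,-0.045],"delta_rot":[-0.001,0,0],"claw":0.3},
    {"linear":[-0.2,-0.05,-0.045],"delta_rot":[-0.001,0,0],"claw":0.3},
    {"linear":[-0.29,-0.07,-0.045],"delta_rot":[-0.001,0,0],"claw":0.3},
    {"linear":[-0.38,-0.085,-0.045],"delta_rot":[-0.001,0,0],"claw":0.3},
    {"linear":[-0.45,-0.1,-0.045],"delta_rot":[-0.001,0,0],"claw":0.3},
    {"linear":[-0.483,-0.102,-0.045],"delta_rot":[-0.001,0,0],"claw":0.3},
    {"linear":[-0.483,-0.102,-0.045],"delta_rot":[-0.001,0,0],"claw":0.3},
    {"linear":[-0.483,-0.102,-0.045],"delta_rot":[-0.001,0,0],"claw":0.3},
  ],
)

```text
time: 22.18
eef_pos: [675.1, 33.0, 244.4]
orientation: [-0.261, -3.127, -0.001]
ft_force: [-0.5, -0.1, -0.0]
width: 59.6
```

Run:
```python
from h import *
d=grab('side','side16'); grab('scene','scene16'); grab('wrist','w16')
a=cv2.resize(load('scene16')['pixels'][130:290,200:360],(600,600),interpolation=cv2.INTER_CUBIC)
b=cv2.resize(load('side16')['pixels'][100:260,180:340],(600,600),interpolation=cv2.INTER_CUBIC)
cv2.imwrite('pics/c16.png',cv2.resize(np.hstack([a,b]),(800,400)))
to((676.3,31.8,210,-.167),(676.3,31.8,179,-.167))
```

```text
t 22.325 p [675.5  33.1 245.8] F [-0.1 -1.1  0.1] w 60.0
[-0.0022, -0.0023, 0.0715] [0.0005, -0.0006, 0.0003]
[-0.0022, -0.0023, 0.1335] [0.0005, -0.0006, 0.0003]
```

View pics/c16.png

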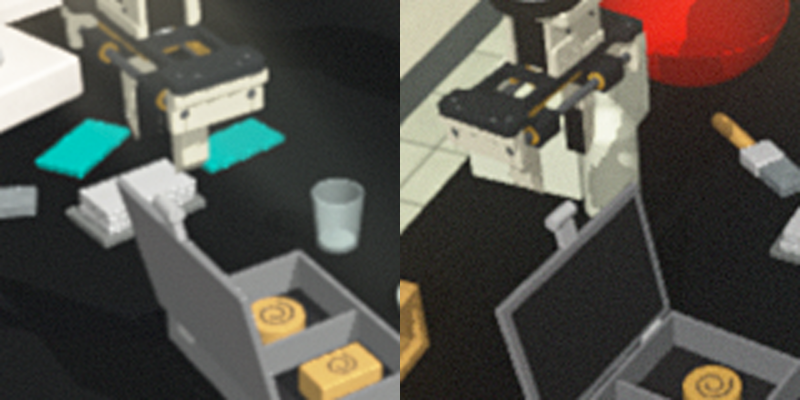

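View pics/w16.png

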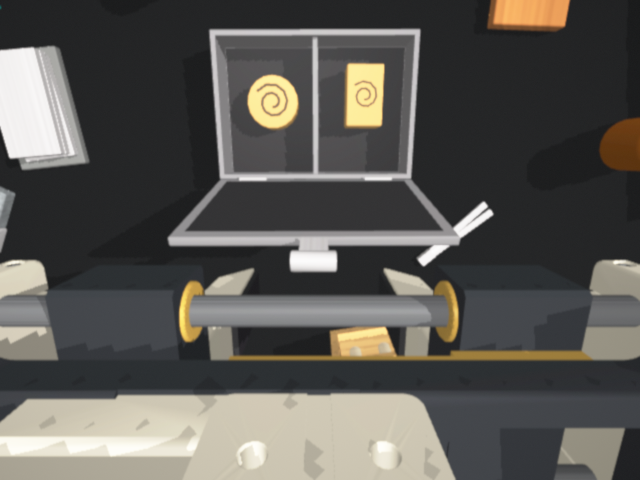

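Run:
```python
from h import *
d=load('w16');W=cloud(d)
yaw=-.167; e=np.array([np.cos(yaw),np.sin(yaw)]); n=np.array([-np.sin(yaw),np.cos(yaw)])
p=d['pixels'].min(2)
m=np.zeros((480,640),bool); m[252:272,288:340]=1; m&=(p>150)&(d['depth']>0)
P=W[m]; q=P[:,:2]-[560.8,50.5]; cx=q@e; cy=q@n
print(m.sum(),'cx',np.percentile(cx,[2,50,98]).round(1),'cy',np.percentile(cy,[2,50,98]).round(1),'z',np.percentile(P[:,2],[2,50,98]).round(1))
t=np.array([675.5,33.1])-[560.8,50.5]; print('tool cx cy',(t@e).round(1),(t@n).round(1))
```

```text
886 cx [110.8 115.6 122.6] cy [-15.9  -1.7  12.6] z [220.8 224.4 226.4]
tool cx cy 116.0 1.9
```

Run:
```python
from h import *
to((675.8,30.7,215,-.167),(675.8,30.7,179,-.167))
```

```text
t 22.325 p [675.5  33.1 245.8] F [-0.1 -1.1  0.1] w 60.0
[-0.0015, -0.0046, 0.0615] [0.0005, -0.0006, 0.0003]
[-0.0016, -0.0046, 0.1335] [0.0005, -0.0006, 0.0003]
```

Request:
arm_command(
  motion=[
    {"linear":[-0.001,-0.004,0.02],"delta_rot":[0,0,0],"claw":0.3},
    {"linear":[-0.001,-0.0045,0.04],"delta_rot":[0,0,0],"claw":0.3},
    {"linear":[-0.001,-0.0045,0.06],"delta_rot":[0,0,0],"claw":0.3},
    {"linear":[-0.001,-0.0045,0.075],"delta_rot":[0,0,0],"claw":0.3},
    {"linear":[-0.001,-0.0045,0.09],"delta_rot":[0,0,0],"claw":0.3},
    {"linear":[-0.001,-0.0045,0.105],"delta_rot":[0,0,0],"claw":0.3},
    {"linear":[-0.001,-0.0045,0.12],"delta_rot":[0,0,0],"claw":0.3},
    {"linear":[-0.001,-0.0045,0.13],"delta_rot":[0,0,0],"claw":0.3},
    {"linear":[-0.001,-0.0045,0.1335],"delta_rot":[0,0,0],"claw":0.3},
    {"linear":[-0.001,-0.0045,0.1335],"delta_rot":[0,0,0],"claw":0.3},
  ],
  squeeze=10,
)

```text
time: 23.58
eef_pos: [676.3, 30.3, 179.0]
orientation: [-0.262, -3.13, -0.001]
ft_force: [0.0, -0.5, -0.1]
width: 59.5
```

Run:
```python
from h import *
d=grab('side','side17'); grab('scene','scene17'); grab('wrist','w17')
a=cv2.resize(load('scene17')['pixels'][150:250,220:320],(600,600),interpolation=cv2.INTER_CUBIC)
b=cv2.resize(load('side17')['pixels'][120:220,200:300],(600,600),interpolation=cv2.INTER_CUBIC)
cv2.imwrite('pics/c17.png',cv2.resize(np.hstack([a,b]),(800,400)))
to((675.6,30.7,179,-.167))
```

```text
t 23.725 p [676.4  30.3 179.3] F [ 0.2 -0.3 -0.1] w 59.6
[0.0018, 0.0005, 0.0007] [0.0006, -0.0001, -0.0002]
```

View pics/c17.png

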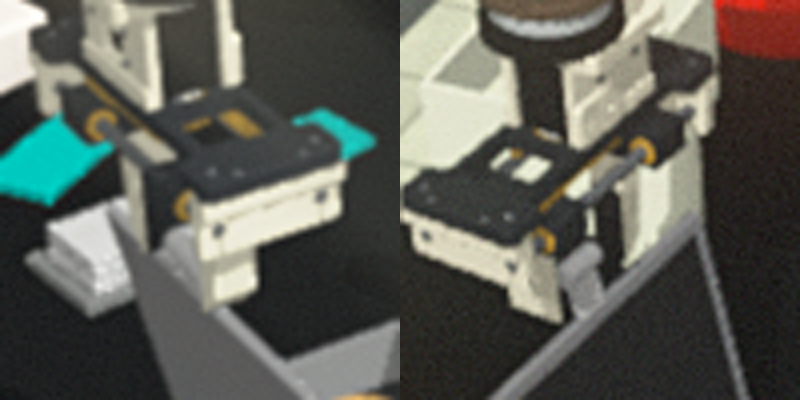

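View pics/w17.png

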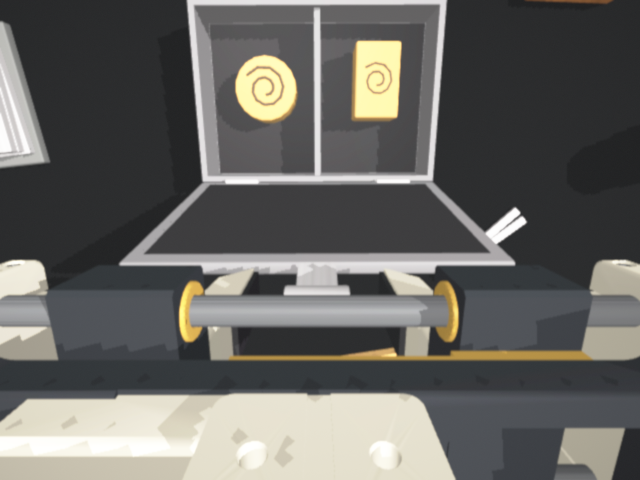

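The bar (wrist columns 285–349, centre about 317) is centred between the fingers. Pinching lightly.

Request:
arm_command(
  motion=[
    {"linear":[0,0,0],"delta_rot":[0,0,0],"claw":-1},
    {"linear":[0,0,0],"delta_rot":[0,0,0],"claw":-1},
    {"linear":[0,0,0],"delta_rot":[0,0,0],"claw":-1},
    {"linear":[0,0,0],"delta_rot":[0,0,0],"claw":-1},
    {"linear":[0,0,0],"delta_rot":[0,0,0],"claw":-1},
    {"linear":[0,0,0],"delta_rot":[0,0,0],"claw":-1},
  ],
  squeeze=12,
)

```text
time: 24.48
eef_pos: [676.2, 29.5, 179.0]
orientation: [-0.263, -3.13, 0.0]
ft_force: [-0.6, -3.1, 1.7]
width: 29.7
```

```bash
cat >> h.py <<'E'
def arc(ths, th0, h=None):
    """rows from current pose along lid arc; relative bar displacement from th0"""
    e=np.array([np.cos(-.167),np.sin(-.167),0]); z=np.array([0,0,1.])
    b=lambda t: (-178*np.cos(t)+4*np.sin(t))*e+(178*np.sin(t)+4*np.cos(t))*z
    o=sensors.get_obs(); R0=Rn.from_rotvec(o['orientation'])
    print('t',o['time'],'p',o['eef_pos'].round(1),'F',o['ft_force'].round(1),'w',round(o['width'],1))
    for t in ths: print(round(t,3),(R0.inv().apply(b(t)-b(th0))/500).round(4).tolist())
E
python3 - <<'E'
from h import *
arc([1.76,1.73,1.69,1.65,1.60,1.55,1.5,1.45,1.4],1.79)
E
```

```text
t 24.475 p [676.2  29.5 179. ] F [-0.6 -3.1  1.7] w 29.7
1.76 [0.0104, -0.0, -0.0024]
1.73 [0.0209, -0.0, -0.0045]
1.69 [0.0349, -0.0, -0.0068]
1.65 [0.0491, -0.0, -0.0085]
1.6 [0.0668, -0.0001, -0.0098]
1.55 [0.0846, -0.0001, -0.0103]
1.5 [0.1024, -0.0001, -0.0099]
1.45 [0.1202, -0.0001, -0.0085]
1.4 [0.1379, -0.0001, -0.0063]
```

Pinched at 29.7 mm. Swinging the lid along its arc at about 0.4 rad/s.

Request:
arm_command(
  motion=[
    {"linear":[0.0104,0,-0.0024],"delta_rot":[0,0,0],"claw":-1},
    {"linear":[0.0209,0,-0.0045],"delta_rot":[0,0,0],"claw":-1},
    {"linear":[0.0349,0,-0.0068],"delta_rot":[0,0,0],"claw":-1},
    {"linear":[0.0491,0,-0.0085],"delta_rot":[0,0,0],"claw":-1},
    {"linear":[0.0668,0,-0.0098],"delta_rot":[0,0,0],"claw":-1},
    {"linear":[0.0846,0,-0.0103],"delta_rot":[0,0,0],"claw":-1},
    {"linear":[0.1024,0,-0.0099],"delta_rot":[0,0,0],"claw":-1},
    {"linear":[0.1202,0,-0.0085],"delta_rot":[0,0,0],"claw":-1},
    {"linear":[0.1379,0,-0.0063],"delta_rot":[0,0,0],"claw":-1},
    {"linear":[0.1379,0,-0.0063],"delta_rot":[0,0,0],"claw":-1},
  ],
)

```text
time: 25.72
eef_pos: [606.5, 41.0, 182.0]
orientation: [-0.263, -3.128, 0.001]
ft_force: [-1.4, -5.3, 0.5]
width: 29.5
```

```bash
cat >> h.py <<'E'
def lid(tag):
    e=np.array([np.cos(-.167),np.sin(-.167)]); n=np.array([.1662,.9861])
    d=grab('side',tag); W=cloud(d); q=W[...,:2]-[560.8,50.5]; cx=q@e-75; cy=q@n; z=W[...,2]-45.5
    m=(abs(cy)>60)&(abs(cy)<104)&(cx>-165)&(cx<70)&(z>25)&(z<160)&(d['depth']>0)
    r=np.hypot(cx,z); a=np.arctan2(z,-cx); mm=m&(r<148)&(r>60)
    print('lid angle pct',np.percentile(a[mm],[5,25,50,75,95]).round(2),mm.sum())
def bar0(z_off=None):
    pass
E
python3 - <<'E'
from h import *
lid('side18')
d=grab('scene','scene18')
a=cv2.resize(load('scene18')['pixels'][130:290,220:380],(600,600),interpolation=cv2.INTER_CUBIC)
b=cv2.resize(load('side18')['pixels'][130:290,200:360],(600,600),interpolation=cv2.INTER_CUBIC)
cv2.imwrite('pics/c18.png',cv2.resize(np.hstack([a,b]),(800,400)))
arc([1.35,1.3,1.25,1.2,1.15,1.1,1.05,1.0,.95,.9],1.4)
E
```

```text
lid angle pct [1.37 1.38 1.39 1.4  1.41] 527
t 25.825 p [606.9  41.  182.1] F [-1. -6.  0.] w 29.8
1.35 [0.0175, -0.0, 0.0031]
1.3 [0.0349, -0.0, 0.0071]
1.25 [0.052, -0.0, 0.0119]
1.2 [0.0689, -0.0, 0.0176]
1.15 [0.0854, -0.0, 0.0241]
1.1 [0.1017, -0.0, 0.0315]
1.05 [0.1175, -0.0001, 0.0396]
1.0 [0.1329, -0.0001, 0.0486]
0.95 [0.1478, -0.0001, 0.0583]
0.9 [0.1623, -0.0001, 0.0687]
```

View pics/c18.png

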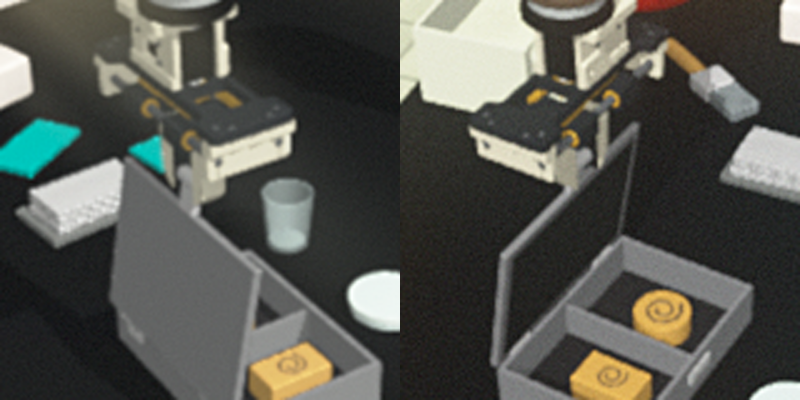

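The lid is following: 1.39 rad measured against 1.40 commanded. There's a mild lateral load of -6 N, so I'll ease 1 mm toward -y as I go on.

Request:
arm_command(
  motion=[
    {"linear":[0.0175,-0.001,0.0031],"delta_rot":[0,0,0],"claw":-1},
    {"linear":[0.0349,-0.002,0.0071],"delta_rot":[0,0,0],"claw":-1},
    {"linear":[0.052,-0.002,0.0119],"delta_rot":[0,0,0],"claw":-1},
    {"linear":[0.0689,-0.002,0.0176],"delta_rot":[0,0,0],"claw":-1},
    {"linear":[0.0854,-0.0025,0.0241],"delta_rot":[0,0,0],"claw":-1},
    {"linear":[0.1017,-0.003,0.0315],"delta_rot":[0,0,0],"claw":-1},
    {"linear":[0.1175,-0.003,0.0396],"delta_rot":[0,0,0],"claw":-1},
    {"linear":[0.1329,-0.003,0.0486],"delta_rot":[0,0,0],"claw":-1},
    {"linear":[0.1478,-0.003,0.0583],"delta_rot":[0,0,0],"claw":-1},
    {"linear":[0.1623,-0.003,0.0687],"delta_rot":[0,0,0],"claw":-1},
    {"linear":[0.1623,-0.003,0.0687],"delta_rot":[0,0,0],"claw":-1},
  ],
)

```text
time: 27.2
eef_pos: [526.6, 54.2, 147.0]
orientation: [-0.261, -3.128, -0.001]
ft_force: [-2.7, -2.9, 0.6]
width: 30.1
```

Run:
```python
from h import *
lid('side19')
d=grab('scene','scene19')
a=cv2.resize(load('scene19')['pixels'][130:290,220:380],(600,600),interpolation=cv2.INTER_CUBIC)
b=cv2.resize(load('side19')['pixels'][130:290,200:360],(600,600),interpolation=cv2.INTER_CUBIC)
cv2.imwrite('pics/c19.png',cv2.resize(np.hstack([a,b]),(800,400)))
arc([.85,.8,.75,.7,.65,.6,.55,.5,.45,.4],.9)
```

```text
lid angle pct [0.9  0.94 0.95 0.97 1.  ] 107
t 27.3 p [527.3  54.1 147.5] F [-3.3 -2.5  2.1] w 29.9
0.85 [0.0139, -0.0, 0.0111]
0.8 [0.0272, -0.0, 0.0229]
0.75 [0.0399, -0.0, 0.0354]
0.7 [0.052, -0.0, 0.0485]
0.65 [0.0634, -0.0, 0.0622]
0.6 [0.0741, -0.0001, 0.0764]
0.55 [0.0841, -0.0001, 0.0911]
0.5 [0.0933, -0.0001, 0.1063]
0.45 [0.1018, -0.0001, 0.122]
0.4 [0.1095, -0.0001, 0.1381]
```

View pics/c19.png

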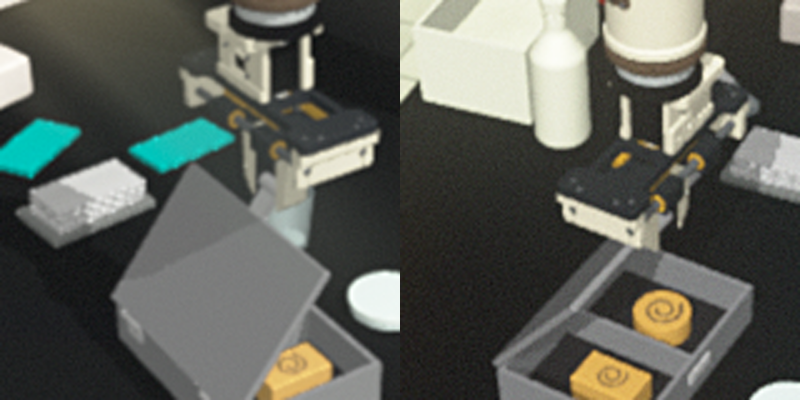

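Request:
arm_command(
  motion=[
    {"linear":[0.0139,0,0.0111],"delta_rot":[0,0,0],"claw":-1},
    {"linear":[0.0272,-0.001,0.0229],"delta_rot":[0,0,0],"claw":-1},
    {"linear":[0.0399,-0.001,0.0354],"delta_rot":[0,0,0],"claw":-1},
    {"linear":[0.052,-0.001,0.0485],"delta_rot":[0,0,0],"claw":-1},
    {"linear":[0.0634,-0.001,0.0622],"delta_rot":[0,0,0],"claw":-1},
    {"linear":[0.0741,-0.001,0.0764],"delta_rot":[0,0,0],"claw":-1},
    {"linear":[0.0841,-0.001,0.0911],"delta_rot":[0,0,0],"claw":-1},
    {"linear":[0.0933,-0.001,0.1063],"delta_rot":[0,0,0],"claw":-1},
    {"linear":[0.1018,-0.001,0.122],"delta_rot":[0,0,0],"claw":-1},
    {"linear":[0.1095,-0.001,0.1381],"delta_rot":[0,0,0],"claw":-1},
    {"linear":[0.1095,-0.001,0.1381],"delta_rot":[0,0,0],"claw":-1},
  ],
)

```text
time: 28.68
eef_pos: [473.6, 62.9, 78.2]
orientation: [-0.262, -3.13, -0.002]
ft_force: [0.7, 3.7, -1.7]
width: 29.8
```

Run:
```python
from h import *
d=grab('scene','scene20'); grab('side','side20')
e=np.array([np.cos(-.167),np.sin(-.167)]); n=np.array([.1662,.9861])
for t in ['scene20','side20']:
    d=load(t);W=cloud(d); q=W[...,:2]-[560.8,50.5]; cx=q@e-75; cy=q@n; z=W[...,2]-45.5
    m=(abs(cy)>50)&(abs(cy)<102)&(cx>-145)&(cx<-20)&(z>8)&(z<90)&(d['depth']>0)&(d['pixels'].max(2)<170)
    p=np.polyfit(cx[m],z[m],1); print('lid outer slope angle',np.arctan(-p[0]).round(3),m.sum(),p.round(2))
a=cv2.resize(load('scene20')['pixels'][130:290,220:380],(600,600),interpolation=cv2.INTER_CUBIC)
b=cv2.resize(load('side20')['pixels'][160:320,200:360],(600,600),interpolation=cv2.INTER_CUBIC)
cv2.imwrite('pics/c20.png',cv2.resize(np.hstack([a,b]),(800,400)))
arc([.36,.32,.28,.24,.2,.16,.12,.08,.05,.02,0,-.01],.4)
```

```text
lid outer slope angle 0.398 1821 [-0.42  7.6 ]
lid outer slope angle 0.393 863 [-0.41  7.73]
t 28.775 p [473.9  62.9  78.8] F [ 0.2  3.3 -1.3] w 29.7
0.36 [0.0056, -0.0, 0.0131]
0.32 [0.0106, -0.0, 0.0264]
0.28 [0.0151, -0.0, 0.0399]
0.24 [0.0191, -0.0001, 0.0536]
0.2 [0.0225, -0.0001, 0.0675]
0.16 [0.0253, -0.0001, 0.0814]
0.12 [0.0276, -0.0001, 0.0955]
0.08 [0.0293, -0.0001, 0.1096]
0.05 [0.0303, -0.0001, 0.1202]
0.02 [0.0309, -0.0001, 0.1309]
0 [0.0311, -0.0002, 0.138]
-0.01 [0.0312, -0.0002, 0.1416]
```

View pics/c20.png

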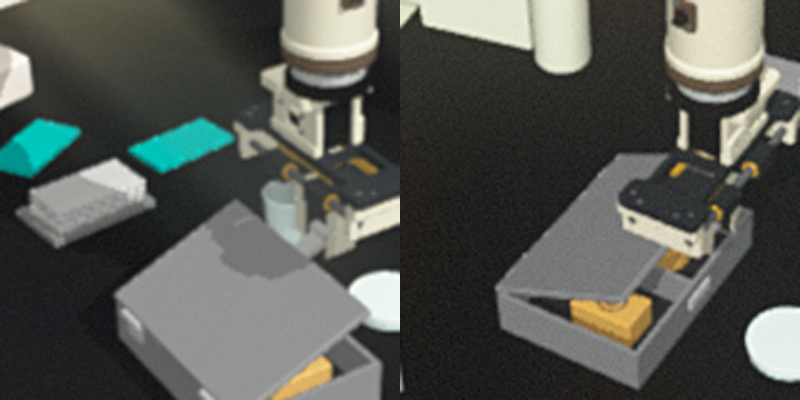

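The lid angle is 0.396, matching the command. Lowering it the rest of the way slowly.

Request:
arm_command(
  motion=[
    {"linear":[0.0056,0.001,0.0131],"delta_rot":[0,0,0],"claw":-1},
    {"linear":[0.0106,0.001,0.0264],"delta_rot":[0,0,0],"claw":-1},
    {"linear":[0.0151,0.001,0.0399],"delta_rot":[0,0,0],"claw":-1},
    {"linear":[0.0191,0.001,0.0536],"delta_rot":[0,0,0],"claw":-1},
    {"linear":[0.0225,0.001,0.0675],"delta_rot":[0,0,0],"claw":-1},
    {"linear":[0.0253,0.001,0.0814],"delta_rot":[0,0,0],"claw":-1},
    {"linear":[0.0276,0.001,0.0955],"delta_rot":[0,0,0],"claw":-1},
    {"linear":[0.0293,0.001,0.1096],"delta_rot":[0,0,0],"claw":-1},
    {"linear":[0.0303,0.001,0.1202],"delta_rot":[0,0,0],"claw":-1},
    {"linear":[0.0309,0.001,0.1309],"delta_rot":[0,0,0],"claw":-1},
    {"linear":[0.0311,0.001,0.138],"delta_rot":[0,0,0],"claw":-1},
    {"linear":[0.0311,0.001,0.138],"delta_rot":[0,0,0],"claw":-1},
  ],
)

```text
time: 30.28
eef_pos: [458.5, 65.5, 9.7]
orientation: [-0.263, -3.13, -0.001]
ft_force: [-0.3, 0.4, -0.3]
width: 29.8
```

```bash
cat >> h.py <<'E'
def flat(tag):
    e=np.array([np.cos(-.167),np.sin(-.167)]); n=np.array([.1662,.9861])
    for c in ['scene','side']:
        d=grab(c,c+tag);W=cloud(d); q=W[...,:2]-[560.8,50.5]; cx=q@e-75; cy=q@n; z=W[...,2]-45.5
        m=(abs(cy)<100)&(cx>-140)&(cx<-5)&(z>-5)&(z<30)&(d['depth']>0)
        p=np.polyfit(cx[m],z[m],1); print(c,'lid slope angle',np.arctan(-p[0]).round(4),m.sum(),'z med',np.median(z[m]).round(2),p.round(3))
E
python3 - <<'E'
from h import *
flat('21')
a=cv2.resize(load('scene21')['pixels'][170:330,240:400],(600,600),interpolation=cv2.INTER_CUBIC)
b=cv2.resize(load('side21')['pixels'][160:320,220:380],(600,600),interpolation=cv2.INTER_CUBIC)
cv2.imwrite('pics/c21.png',cv2.resize(np.hstack([a,b]),(800,400)))
to((459,67,8,-.167))
E
```

```text
scene lid slope angle 0.001 3173 z med 7.16 [-1.000e-03  7.115e+00]
side lid slope angle 0.0014 2732 z med 6.73 [-1.000e-03  6.616e+00]
t 30.375 p [458.5  65.5   9.8] F [-0.7  0.6 -1.9] w 29.8
[-0.0006, 0.0031, 0.0036] [0.0004, -0.0005, -0.0003]
```

View pics/c21.png

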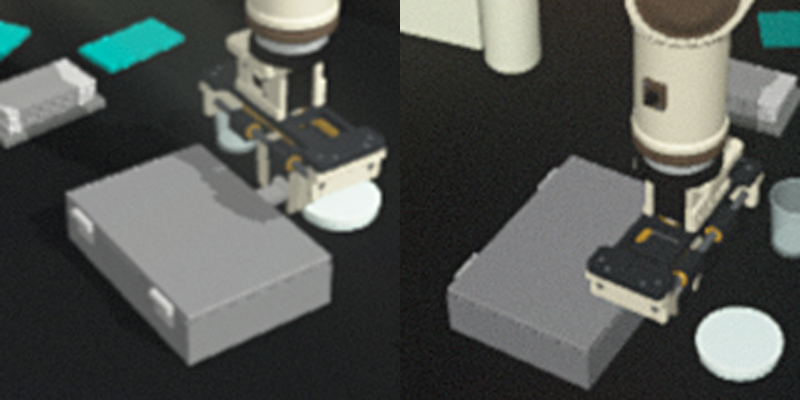

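The lid is flat (slope about 0.001 rad). I'll press very slightly, release and rise straight up.

Request:
arm_command(
  motion=[
    {"linear":[0,0,0.002],"delta_rot":[0,0,0],"claw":-1},
    {"linear":[0,0,0.002],"delta_rot":[0,0,0],"claw":-1},
    {"linear":[0,0,0.002],"delta_rot":[0,0,0],"claw":0.2},
    {"linear":[0,0,0.002],"delta_rot":[0,0,0],"claw":0.2},
    {"linear":[0,0,0.002],"delta_rot":[0,0,0],"claw":0.2},
    {"linear":[0,0,0.002],"delta_rot":[0,0,0],"claw":0.2},
    {"linear":[0,0,0.002],"delta_rot":[0,0,0],"claw":0.2},
  ],
)

```text
time: 31.25
eef_pos: [458.6, 65.6, 8.9]
orientation: [-0.263, -3.13, -0.001]
ft_force: [-0.9, 0.1, -0.2]
width: 55.5
```

Request:
arm_command(
  motion=[
    {"linear":[0,0,-0.02],"delta_rot":[0,0,0],"claw":0.2},
    {"linear":[0,0,-0.06],"delta_rot":[0,0,0],"claw":0.2},
    {"linear":[0,0,-0.12],"delta_rot":[0,0,0],"claw":0.2},
    {"linear":[0,0,-0.2],"delta_rot":[0,0,0],"claw":0.2},
    {"linear":[0,0,-0.28],"delta_rot":[0,0,0],"claw":0.2},
    {"linear":[0,0,-0.35],"delta_rot":[0,0,0],"claw":0.2},
    {"linear":[0,0,-0.35],"delta_rot":[0,0,0],"claw":0.2},
    {"linear":[0,0,-0.35],"delta_rot":[0,0,0],"claw":0.2},
  ],
)

```text
time: 32.25
eef_pos: [458.2, 65.4, 183.8]
orientation: [-0.263, -3.13, -0.001]
ft_force: [0.1, 0.2, 0.4]
width: 54.9
```

Run:
```python
from h import *
flat('22')
for t in ['scene22','side22']:
    d=load(t);W=cloud(d); comp(d,W,29,40,430,580,-330,-210)
to((459,67,200,-.167))
```

```text
scene lid slope angle 0.0004 3151 z med 7.04 [-0.     6.992]
side lid slope angle 0.0009 3454 z med 6.56 [-1.000e-03  6.534e+00]
[255. 205.] (array([ 503.2, -269.7]), 111.9, 68.1, np.float64(-0.149), 515) z [30.  32.8 35.9] bgr [169. 172. 171.]
[363. 195.] (array([ 481. , -264.6]), 69.5, 65.2, np.float64(-0.089), 295) z [29.6 32.8 36.4] bgr [162. 164. 163.]
t 32.35 p [457.6  65.3 182.9] F [-0.5  0.  -0.1] w 54.9
[-0.0021, 0.0038, -0.0342] [0.0001, -0.0017, -0.0002]
```

View pics/scene22.png

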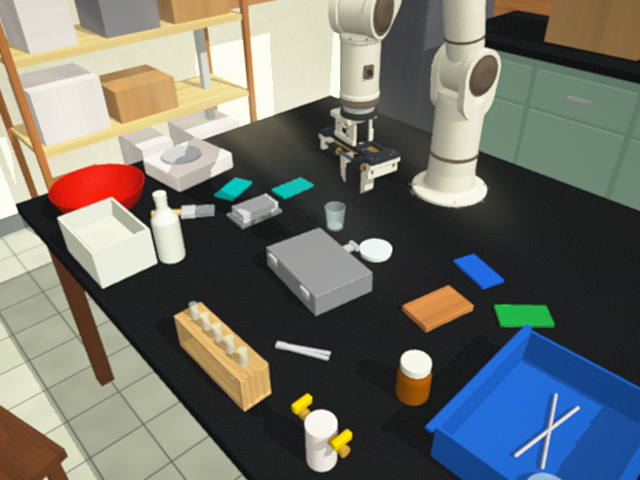

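View pics/side22.png

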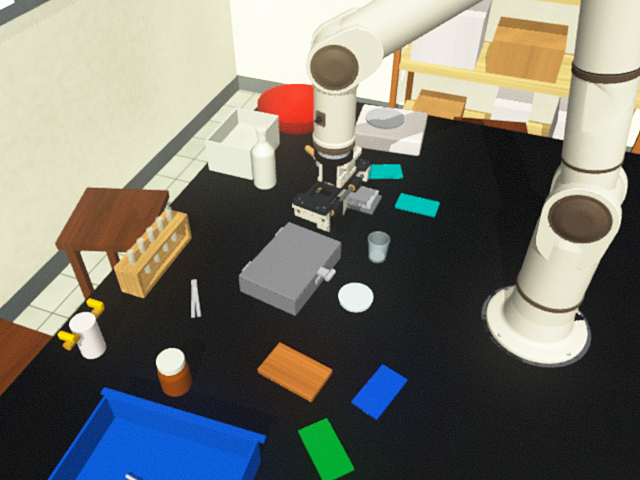

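Both views show the lid shut at (320,270) in scene and (290,265) in side, the board empty, the pile neat at (255,208), the bystanders where they were, and the arm clear. Handing in.

Run:
```python
from h import *
print(hand_in())
```

```text
the job is handed in; nothing more can be done
None
```

The job is done and handed in at about 32 s of the 72 s allowed. It reports no verdict. The spacer plate is on the pile, the block is in the case's empty bay, and the lid is shut.

**What I did**
- **Plate:** gripped across its short sides and set down on the pile until the wrist force showed contact.
- **Block:** laid flat in the +y bay.
- **Lid:** pinched by the ends of its bar, swung down its arc at about 0.3–0.4 rad/s, then released.

**Last checks**
- **Lid:** its slope read 0.0004–0.0009 rad in the two views after release.
- **Plate:** aligned with the pile to about 1 mm just before set-down. Its top reads about 33 mm (34 expected; the depth readings run about 1 mm low).
- **Block:** at about (-15, 55) mm in the case frame, flat, with its top at 34 mm. This was measured before the lid closed over it.
- **Bystanders:** they look unmoved by eye, and the arm is clear of everything. I did not re-measure their positions.

**What failed or disagreed**
- **Tip height:** the first plate grasp closed above the plate without touching it. The real fingertips sit about 26 mm higher than the reported TCP, and I corrected for that from then on.
- **Overshoot:** I went about 14 mm too far in y above the bay and corrected it before lowering the block.
- **Plate yaw:** the final scene view gave -0.15 rad for the plate, but its depth data there is patchy. The earlier views gave -0.07 to -0.09, matching the pile.

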